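# Hang the dip basket under a hanger on the drip rail

## Task

Take the blue-sleeved hanger off the low storage bar, hang its top hook on the drip rail between the two white collars, and let go of it. Then hang the blue-sleeved dip basket from the hanger's lower loop: press the basket's snap hook down over the loop's bottom bar until the gate has snapped shut under the bar and the hook bears firmly on it, with about 10 N between them for a moment; let go, and leave the two hanging quietly, clear of the tray. Be gentle: never press the basket on the hanger with more than 13 N or load the rail with more than 15 N, keep the basket upright, for it is full of rings, and leave the yellow-sleeved hanger and basket and the other things on the bench where they are.

Things in the scene. Friction and masses are not known exactly. Their poses are not given: they have to be found in the camera images.
- bay (a point): Middle of the free bay of the drip rail, on the rail's axis, 345 mm above the bench. Rail: round steel bar, 12 mm diameter, along this frame's y, between posts 203 mm to the +y and 113 mm to the -y side. Two white collars (24 mm diameter, 6 mm wide), centred 42 mm to either side, bound the bay. x points away from the robot, z up.
- drip_stand: Fixed drip stand: steel tray 150 x 340 x 18 mm with two black posts (20 mm square, at y = +-158 mm, 357 mm high) that carry the rail. Origin at the centre of the tray's underside, x away from the robot, y along the rail.
- store_rail (a point): Middle of the low storage bar on which the blue hanger hangs at the start, on its axis: 12 mm diameter, 180 mm long along this frame's y, 195 mm above the bench, on thin posts at its ends. Fixed.
- hanger: Blue-sleeved hanger of 7 mm steel wire, 0.13 kg, hanging with z up, x away from the robot. Origin: axis of its top hook's bow (inner radius 9 mm), 3 mm below the axis of the bar it hangs on. Hook in the xz plane: shank cranked out to x = -30 mm, free tip on the +x side down to z = -21, out to x = 21 mm; top at z = 16 mm. Lift 30 to 45 mm to clear a bar, then draw back. It swings about y.
- hanger_grip (a point): Centre of the hanger's blue sleeve, at (-30, 0, -43) mm in its frame: a flat grip, 10 mm thick in y, 13 mm in x, 34 mm long in z. Pinch it across y, fingers coming down from the -x side, slanted 30 to 45 degrees from vertical, clear of the rail.
- basket: Blue-sleeved steel dip basket, 0.18 to 0.28 kg, standing on the bench, z up. Origin: centre of the underside. Cup 62 mm across, 40 mm high. A wire handle rises from its -x rim at x = -30 mm, bends in to x = -11.5 mm and ends in a snap hook in the xz plane, mouth down, 17 mm wide inside, top at z = 155 mm; its free tip, on the +x side, reaches down to z = 116, out to x = 20 mm.
- basket_grip (a point): Centre of the basket's blue sleeve, at (-30, 0, 74) mm in its frame: a flat grip, 10 mm thick in y, 13 mm in x, 34 mm long in z. Pinch it across y, fingers coming down from the -x side, slanted 30 to 45 degrees from vertical.
- basket_seat (a point): Where the axis of the hanger's bar lies when the snap hook is home: at (0, 0, 145) mm in the basket's frame, in the top of the bow. Brought 46 mm above point hanger_loop, from 30 mm or more on its -x side, the hook can be moved level in +x through the loop, tip over the bar, top under the loop's shoulders.
- gate (a joint): Blue basket's spring gate across the mouth of the snap hook, rad: 0 shut, 1 fully open. Brass rod, 18 mm, hinged on the shank at (-8.5, 0, 121) mm in the basket's frame, shut against the tip at z = 130 mm, opens upwards into the hook. The bar must push it open with 5 to 8 N at first, more than the basket's weight; it springs shut under the bar once that is home.
- spare_basket: The same basket with a yellow sleeve, standing on the bench; leave alone. Axes and origin as the blue one's.
- spare_hanger: The same hanger with a yellow sleeve, on the drip rail about 140 mm to the +y side of the bay; leave alone. Axes and origin as the blue one's.
- beaker: Glass beaker, 72 mm across, 85 mm high. Origin at the centre of its underside. Leave alone.
- mandrel: Wooden ring stick standing on a 44 mm foot, 160 mm high. Origin under its foot. Leave alone.
- dish: Low terracotta dish, 80 mm across, 20 mm high. Origin under its centre. Leave alone.
- solder_block: White soldering block, 90 x 60 x 22 mm. Origin under its centre. Leave alone.
- hanger_loop (a point): Nominal middle of the bottom bar of the hanger's closed lower loop, on its axis, at (10, 0, -161) mm in the hanger's frame. Bar 8 mm thick, along y. Loop in the yz plane, 45 mm wide inside, 64 mm high inside at y = 0. The loop's stem is held in a brass clamp, set up or down each time: the real bar lies up to 7 mm above or below this point, so find it by feel.
Mind the look-alikes: they are no part of the job. Leave any purple look-alike of the basket alone.

How it is judged (in metres and radians):
On the way, in this order (a step that is already met when the one before it is completed fails the run):
1. The blue hanger hangs by its top hook on the drip rail between the white collars, and has been let go of (x of hanger in the frame of bay between -0.008 and 0.008 m and y of hanger in the frame of bay between -0.037 and 0.037 m and z of hanger in the frame of bay between -0.008 and 0.001 m and contact force between hanger and drip_stand above 0.4 N and contact force between the fingers and hanger below 0.05 N), for 0.3 s.
2. The basket's snap hook is home on the bottom bar of the hanging hanger, its gate shut under the bar, and is pressed on it with more than 7 N (x of hanger in the frame of bay between -0.008 and 0.008 m and y of hanger in the frame of bay between -0.037 and 0.037 m and z of hanger in the frame of bay between -0.008 and 0.001 m and contact force between hanger and drip_stand above 0.4 N and value of joint gate below 0.12 rad and contact force between basket and hanger above 7 N and x of basket_seat in the frame of hanger between -0.002 and 0.022 m and y of basket_seat in the frame of hanger between -0.026 and 0.026 m and z of basket_seat in the frame of hanger between -0.174 and -0.148 m), for 0.25 s.
At the end, for the whole second after the job is handed in: Blue hanger on the drip rail between the white collars (bow within 8 mm of the rail); blue basket on its loop, seat within 13 mm in height of the loop point, gate shut (under 0.12 rad); basket upright within 0.25 rad, clear of tray; both slower than 0.08 m/s (x of hanger in the frame of bay between -0.008 and 0.008 m and y of hanger in the frame of bay between -0.037 and 0.037 m and z of hanger in the frame of bay between -0.008 and 0.001 m and contact force between hanger and drip_stand above 0.4 N and value of joint gate below 0.12 rad and contact force between basket and drip_stand below 0.05 N and height (world z) of basket above 0.025 m and angle between basket's own z axis and vertical below 0.25 rad and linear speed of each of basket, hanger below 0.08 m/s and x of basket_seat in the frame of hanger between -0.002 and 0.022 m and y of basket_seat in the frame of hanger between -0.026 and 0.026 m and z of basket_seat in the frame of hanger between -0.174 and -0.148 m and contact force between basket and hanger above 0.8 N); the robot touches nothing.
It fails at once if The hanger loads the drip stand with more than 15 N (contact force between hanger and drip_stand above 15 N).
It fails at once if Basket and hanger bear on each other with more than 13 N (contact force between basket and hanger above 13 N).
It fails at once if The yellow hanger or basket or another thing on the bench is moved by more than 20 mm (distance of any of spare_basket, spare_hanger, beaker, mandrel, dish, solder_block from where it was at the start of the episode above 0.02 m).
It fails at once if The basket is tipped by more than 0.3 rad (angle between basket's own z axis and vertical above 0.3 rad).
It also fails if it takes over 72 s, if anything falls off the work surface, if the arm or the gripper's body presses on something with over 40 N, if the wrist force passes 120 N, or if a joint passes its speed limit or range.

## Robot

A 6-joint arm with a two-finger parallel gripper is mounted at the origin on the work surface. World frame = base frame: x ahead of the robot, y to its left, z up, the work surface at z = 0. Lengths are in mm, angles in rad, forces in N, time in s.
With the tool pointing down it reaches from about 375 to 975 mm from the base axis. Payload 3.8 kg.
Tool frame: the origin (TCP) lies at the very end of the fingers, on their centre line; the grasp point (between the pads) lies 19 mm behind it; x points along the fingers, y is the direction in which the jaws open and shut, and the axes are right-handed (so a half turn about x gives the same grasp; the last joint's range is limited). The gripper opens to 88 mm and grips with 3 to 60 N. Pads are 18 mm wide; open, the fingers measure 123 mm over their backs; the gripper's body (75 mm by 187 mm) begins 45 mm behind the grasp point.
Start: joints at [1.272, 0.264, 1.604, -0, 1.274, -0.037], TCP at [174.701, 651.995, 238.706] pointing down, gripper open.
Joint ranges: [-2.63, 2.63], [-0.94, 2.18], [0.31, 2.57], [-1.31, 4.45], [0, 2.66], [-2.55, 2.55]. Speed limits (rad/s): [2.57, 2.57, 3.14, 3.14, 3.14, 3.14].

## Interface

Orientations are given as [roll, pitch, yaw] about the fixed x, y, z axes, in that order (R = Rz(yaw) Ry(pitch) Rx(roll)).
In Python, from rig import bot gives the robot as it stands.
- The arm moves only by the tool move_arm, never from a script. Its argument "plan" is a list of rows, each a list of 2 entries, a list of its own where there are three numbers: the shift along the tool's x, y, z as a fraction of full scale, then the turn, a rotation vector about the tool's x, y, z as a fraction of full scale. In form: [[[x, y, z], [wx, wy, wz]], ...]. A call has 1 to 5 rows; each row is the pose to reach, as a shift and turn from the pose commanded when the call began, along the tool's axes at that moment, turning the shorter way round; what a row does not reach only later rows make up. Full scale, the value 1, is 10 cm for a shift and 360 degrees for a turn. A row lasts 1/8 s, in which the tool goes at most 62.5 mm and 10.7 degrees, less where a joint would pass 70% of its speed; a pose out of reach is approached as far as the arm can. A call with a number of a shift or a turn outside -1 to 1 is refused whole. A call with a gripper value outside its range is refused whole. "grip" is the closure, from -1 (fully open) to 1 (shut), so that 0 is half open, set as the call begins (left out, the last holds). The fingers move at their own pace and stop on an object; "newtons" is the grip in N (left out, the last holds). Time passes only in rows, so rows that repeat a pose let the fingers close. It gives the time, the measured TCP pose, the force and the opening at its end, in the units of the state.
- bot.get_obs(): the state, without advancing time (a new reading comes with each control period).
- bot.capture(name): name is "scene" or "top"; returns the picture (480x640x3 uint8, red, green, blue); there is no depth.
- bot.camera_params(name): a dict with "K" (3x3 intrinsics, pixels), "rvec" (rotation vector, rad) and "tvec" (3), from world to camera coordinates, as OpenCV has them. Camera axes: x right, y down, z forward; pixel columns grow to the right and rows downward; lengths in mm; the calibration is good to about 2 mm. A picture is of the moment at which its call begins. camera_params takes no time and is no camera call.
- bot.job_done(): hands the job in, once; it reports no verdict.
The state is a dict: "clock": time; "q": joint angles; "qvel": joint speeds; "tau": joint torques, N m; "ee_pos": TCP position; "tcp_rot": TCP orientation; "contact_force": force on the tool from outside, world axes, zero at the start; "wrist_torque": the same for the moment, N m; "opening": finger opening in mm.
Only numpy, scipy, OpenCV 4.12 (cv2) and the standard library are available. Lean on these libraries where they do the work, as an engineer would, in place of code of your own. Each camera call takes 0.05 s, during which the arm holds its last target.

## Working session

There is one attempt and no reset: what is moved stays moved. The work goes in short steps, Python scripts to look and compute and a tool call to move; the robot and the scene stay as the last step left them, time stands still between calls to the robot, and variables do not carry over. Pictures are saved under pics/ and viewed, and the job is handed in when it is done.

Besides the shell and the picture viewer there is one more tool, called after ">>>" by a JSON object that holds its "op" and its "data", one argument or row to a line. move_arm: Moves the arm, as the interface text tells. Its arguments: {"type":"object","properties":{"plan":{"type":"array","items":{"type":"array"}},"grip":{"type":"number"},"newtons":{"type":"number"}},"required":["plan"]}

```bash
ls; mkdir -p pics; python3 - <<'E'
from rig import bot
import cv2
print(bot.get_obs())
for n in("scene","top"):
    im=bot.capture(n); cv2.imwrite(f"pics/{n}0.png",im[:,:,::-1]); print(bot.camera_params(n))
E
```

```text
pics
{'clock': 0.0, 'q': array([ 1.27210697e+00,  2.64733291e-01,  1.60532472e+00,  1.49695038e-05,
        1.27368960e+00, -3.68791136e-02]), 'qvel': array([ 3.43797546e-05,  1.20351378e-04, -3.23104799e-04, -1.25735706e-03,
       -4.27002129e-04,  6.78668679e-04]), 'tau': array([-1.15949639e-03, -5.02112854e+01, -3.56870806e+01,  7.28936330e-02,
        2.92596646e-02, -1.74816555e-04]), 'ee_pos': array([174.4915966 , 651.34708092, 237.4279895 ]), 'tcp_rot': array([-1.61431315,  1.56864132, -1.87612779]), 'contact_force': array([-0.14703924, -0.50892502, -0.52233116]), 'wrist_torque': array([ 0.00337587,  0.01449292, -0.03980553]), 'opening': 88.27571914312495}
{'K': array([[606.40169742,   0.        , 312.68183542],
       [  0.        , 606.40169742, 244.34581525],
       [  0.        ,   0.        ,   1.        ]]), 'rvec': array([ 2.22462648,  0.59153643, -0.24957663]), 'tvec': array([-459.57441494,  -17.8563076 , 1865.66980965])}
{'K': array([[581.86826668,   0.        , 322.18107275],
       [  0.        , 581.86826668, 240.13080642],
       [  0.        ,   0.        ,   1.        ]]), 'rvec': array([ 2.12273744, -2.12890258,  0.19816268]), 'tvec': array([ -24.21721071,  557.96294815, 1540.80767279])}
```

View pics/scene0.png

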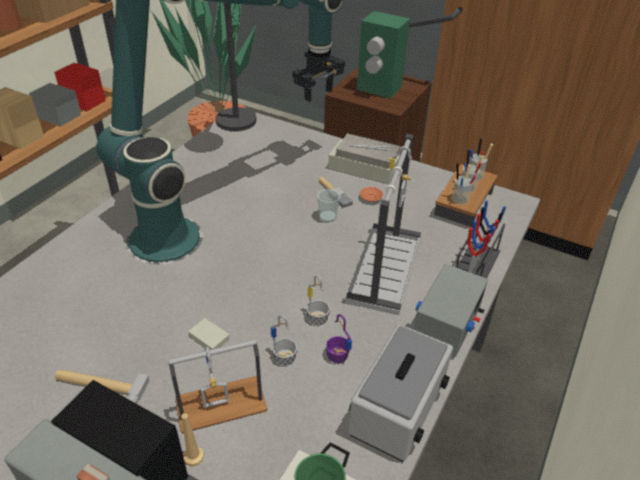

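View pics/top0.png

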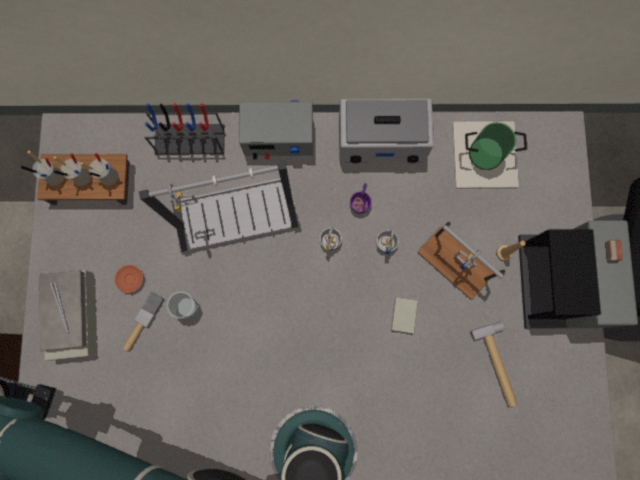

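The scene shows the drip stand (about 390,220), the store rail (215,380), the blue basket (283,345), the yellow basket (317,305) and the purple one (338,345). I'll zoom in for precise pixels.

```bash
python3 - <<'E'
import cv2
def c(n,x0,y0,x1,y1,o):
    s=min(800/(x1-x0),600/(y1-y0)); im=cv2.imread(f"pics/{n}0.png")[y0:y1,x0:x1]
    cv2.imwrite("pics/"+o,cv2.resize(im,None,fx=s,fy=s,interpolation=cv2.INTER_CUBIC)); print(o,s)
c("scene",160,260,360,410,"zs1.png")
c("top",310,180,510,330,"zt1.png")
c("scene",340,130,440,310,"zs2.png")
c("top",130,150,310,260,"zt2.png")
E
```

```text
zs1.png 4.0
zt1.png 4.0
zs2.png 3.3333333333333335
zt2.png 4.444444444444445
```

View pics/zs1.png

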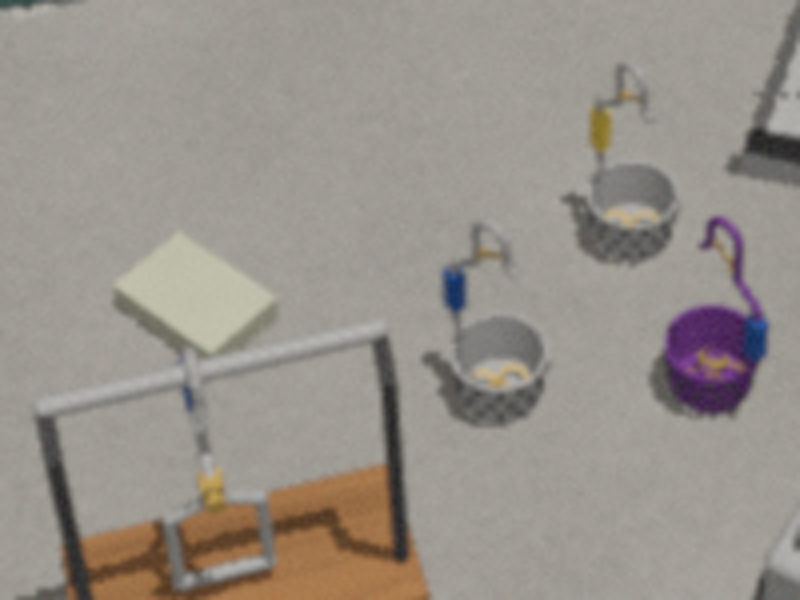

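View pics/zt1.png

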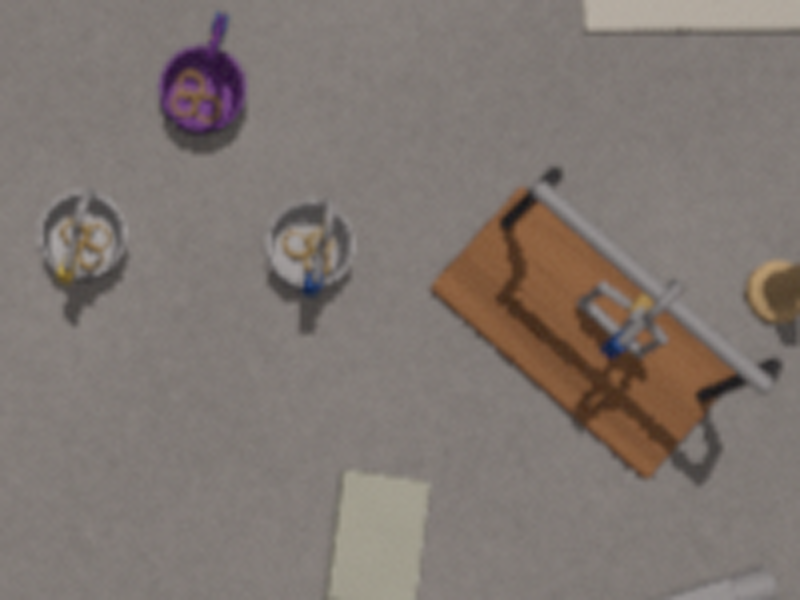

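View pics/zs2.png

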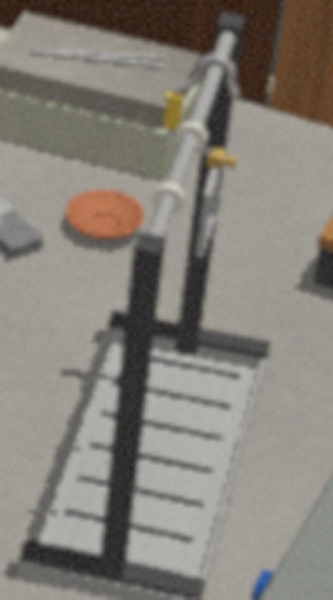

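View pics/zt2.png

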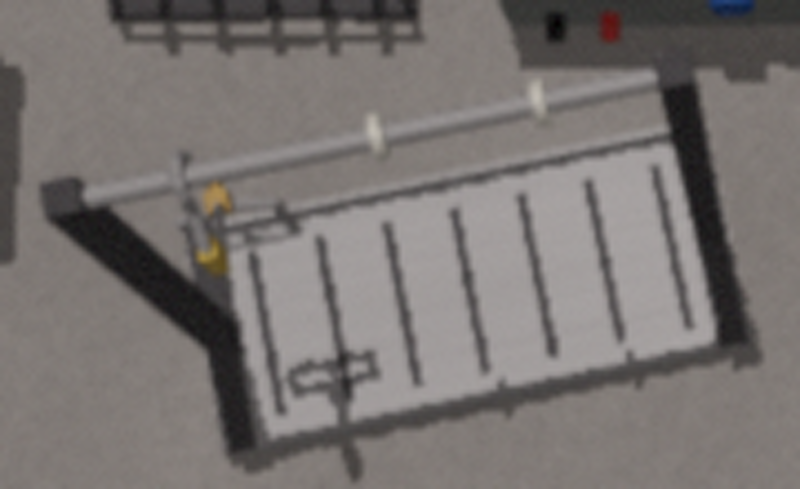

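```bash
cat > h.py <<'E'
import numpy as np, cv2
from rig import bot
def P(n):
    p=bot.camera_params(n); R,_=cv2.Rodrigues(np.array(p["rvec"])); return np.array(p["K"]),R,np.array(p["tvec"]).reshape(3)
def ray(n,uv):
    K,R,t=P(n); d=R.T@np.linalg.solve(K,[uv[0],uv[1],1.]); return -R.T@t,d/np.linalg.norm(d)
def tri(a,b,na="scene",nb="top"):
    o1,d1=ray(na,a);o2,d2=ray(nb,b)
    s=np.linalg.lstsq(np.c_[d1,-d2],o2-o1,rcond=None)[0]
    p,q=o1+s[0]*d1,o2+s[1]*d2
    return (p+q)/2,np.linalg.norm(p-q)
def plane(n,uv,z):
    o,d=ray(n,uv); return o+d*(z-o[2])/d[2]
def proj(n,p):
    K,R,t=P(n); c=K@(R@np.asarray(p,float)+t); return c[:2]/c[2]
def Z(x0,y0,s,u,v): return (x0+(u+.5)/s-.5,y0+(v+.5)/s-.5)
def mask(im,kind):
    h=cv2.cvtColor(im,cv2.COLOR_RGB2HSV)
    lo,hi={"blue":((105,140,50),(125,255,255)),"yellow":((20,140,110),(32,255,255))}[kind]
    return cv2.inRange(h,lo,hi)
def blobs(im,kind,box):
    m=mask(im,kind); x0,y0,x1,y1=box
    k=np.zeros_like(m);k[y0:y1,x0:x1]=m[y0:y1,x0:x1]
    n,l,s,c=cv2.connectedComponentsWithStats(k)
    return [(s[i,4],c[i].round(2)) for i in range(1,n) if s[i,4]>4]
E
python3 - <<'E'
from h import *
np.set_printoptions(precision=1,suppress=True)
S=cv2.imread("pics/scene0.png")[:,:,::-1].copy();T=cv2.imread("pics/top0.png")[:,:,::-1].copy()
print("blue S",blobs(S,"blue",(160,260,360,410)));print("blue T",blobs(T,"blue",(310,180,510,330)))
print("yel S",blobs(S,"yellow",(160,130,440,410)));print("yel T",blobs(T,"yellow",(130,150,510,330)))
zs2=lambda u,v:Z(340,130,10/3,u,v); zt2=lambda u,v:Z(130,150,40/9,u,v)
zs1=lambda u,v:Z(160,260,4,u,v); zt1=lambda u,v:Z(310,180,4,u,v)
a=tri(zs2(168,190),zt2(538,98));b=tri(zs2(193,130),zt2(375,133));print("collars",a,b)
d=b[0]-a[0];print("mid",(a[0]+b[0])/2,np.linalg.norm(d),np.degrees(np.arctan2(-d[0],d[1])))
a=tri(zs1(42,408),zt1(770,382));b=tri(zs1(382,328),zt1(540,185));print("store",a,b)
d=b[0]-a[0];print("mid",(a[0]+b[0])/2,np.linalg.norm(d),np.degrees(np.arctan2(-d[0],d[1])))
# rail ends of drip at z 345
p=[plane("top",zt2(85,198),345),plane("top",zt2(655,78),345)];d=p[0]-p[1];print("railT",p,np.degrees(np.arctan2(-d[0],d[1])))
p=[plane("top",zt1(540,185),195),plane("top",zt1(770,382),195)];d=p[0]-p[1];print("storeT",p,np.degrees(np.arctan2(-d[0],d[1])))
# basket rims
print("rimB",plane("top",zt1(310,247),40),"S",plane("scene",zs1(500,352),40))
print("bowB",tri(zs1(487,228),zt1(327,213)))
print("tipB",tri(zs1(512,270),zt1(330,205)))
print("hook",tri(zs1(192,352),zt1(678,285)),"loopbar",tri(zs1(225,577),zt1(622,322)))
E
```

```text
blue S [(np.int32(24), array([273.1, 332.4])), (np.int32(40), array([348.2, 344.1]))]
blue T [(np.int32(6), array([387.2, 251.3])), (np.int32(7), array([462.7, 266.6]))]
yel S [(np.int32(32), array([391.5, 162.9])), (np.int32(26), array([309.7, 292.2])), (np.int32(7), array([214. , 384.6]))]
yel T [(np.int32(8), array([177.2, 206.8])), (np.int32(5), array([326.2, 248.4]))]
collars (array([660.9, 136.7, 352.3]), np.float64(2.652352093517545)) (array([644. , 219.9, 350.5]), np.float64(4.579116018711873))
mid [652.5 178.3 351.4] 84.90049120076124 11.45796542981794
store (array([ 443.2, -465.9,  197.9]), np.float64(3.032199117661619)) (array([ 566.9, -330.7,  196.4]), np.float64(1.5955170937244008))
mid [ 505.  -398.3  197.1] 183.24522668613974 -42.468749035142686
railT [array([609.8, 365.7, 345. ]), array([672.5,  77.2, 345. ])] 12.259327328291587
storeT [array([ 566.6, -331.5,  195. ]), array([ 442.4, -467.8,  195. ])] -42.32279038527461
rimB [ 556.1 -204.8   40. ] S [ 562.8 -204.8   40. ]
bowB (array([ 557. , -204.3,  150.3]), np.float64(2.4777252600905095))
tipB (array([ 571. , -207.3,  123.1]), np.float64(5.58076756788794))
hook (array([ 500. , -407.8,  216.9]), np.float64(1.570750182154)) loopbar (array([ 506.3, -418.2,   30.8]), np.float64(4.457561663222731))
```

```bash
cat >> h.py <<'E'
from scipy.spatial.transform import Rotation as Ro
def gr(az,slant):  # tool rotation: fingers along horizontal azimuth az (deg), slanted from vertical
    a,s=np.radians(az),np.radians(slant)
    x=np.array([np.sin(s)*np.cos(a),np.sin(s)*np.sin(a),-np.cos(s)])
    y=YS*np.array([-np.sin(a),np.cos(a),0]); return Ro.from_matrix(np.c_[x,y,np.cross(x,y)])
YS=1
def cur():
    o=bot.get_obs(); return np.array(o["ee_pos"]),Ro.from_euler("xyz",o["tcp_rot"]),o
def move(p,R):
    p0,R0,o=cur(); sh=R0.inv().apply(np.asarray(p)-p0)/100; rv=(R0.inv()*R).as_rotvec()/(2*np.pi)
    print("shift",sh.round(4),"turn",rv.round(4),"rows",max(np.linalg.norm(sh)*100/62.5,np.linalg.norm(rv)*360/10.7).round(1))
def grasp2tcp(g,R): return np.asarray(g)+R.apply([19,0,0])
E
python3 - <<'E'
from h import *
np.set_printoptions(precision=1,suppress=True)
p,R,o=cur();print(R.as_matrix())
print("basket grip",tri((273.1,332.4),(387.2,251.3)))
print("spare grip",tri((309.7,292.2),(326.2,248.4)),"purple S",plane("scene",(348,344),60))
print("hanger grip T at 149",plane("top",(462.7,266.6),149), "at160",plane("top",(462.7,266.6),160))
y=np.radians(-42.4);ex=np.array([np.cos(y),np.sin(y),0]);ey=np.array([-np.sin(y),np.cos(y),0])
m=np.array([505,-398.9,0])
g=plane("top",(462.7,266.6),152)
print("in store frame",(g-m)@ex,(g-m)@ey)
for nm,q in (("hooktip",(678,285)),("bar",(622,322))):
    print(nm,[( (plane("top",Z(310,180,4,*q),z)-m)@ex,(plane("top",Z(310,180,4,*q),z)-m)@ey) for z in (205,31)])
print("scene hook",[((plane("scene",Z(160,260,4,192,352),205)-m)@e) for e in(ex,ey)])
print("mandrel",plane("top",(500,254),0))
print("spare rim",plane("top",Z(310,180,4,83,238),40))
# start frame proj check
E
```

```text
[[-0.   0.3  1. ]
 [-0.   1.  -0.3]
 [-1.  -0.  -0. ]]
basket grip (array([ 524.8, -199.9,   69.7]), np.float64(3.6394862074759047))
spare grip (array([534. , -34.9,  69.8]), np.float64(5.526524160581723)) purple S [ 700.  -131.1   60. ]
hanger grip T at 149 [ 470.2 -383.1  149. ] at160 [ 468.7 -380.4  160. ]
in store frame -37.12908968110437 -11.528823159177168
hooktip [(np.float64(5.9025364015444595), np.float64(-11.855005775593702)), (np.float64(59.61624212130144), np.float64(-27.75871732225201))]
bar [(np.float64(-34.99841947428516), np.float64(-1.0341001210691512)), (np.float64(13.674832110297896), np.float64(-15.604290788209159))]
scene hook [np.float64(-7.5122249336747435), np.float64(-8.515033098049503)]
mandrel [ 526.4 -526.5    0. ]
spare rim [562.8 -48.5  40. ]
```

```bash
cat >> h.py <<'E'
SL=38
def fr(yaw):
    y=np.radians(yaw); return np.array([[np.cos(y),-np.sin(y),0],[np.sin(y),np.cos(y),0],[0,0,1.]])
STORE=np.array([505,-398.7,195.]);YST=-42.4
HG=STORE+fr(YST)@[-32.5,-11,-46]
E
python3 - <<'E'
from h import *
R=gr(-42.4,SL);print(HG)
move([440,120,330],gr(0,20))
E
```

```text
[ 473.58287517 -384.90818115  149.        ]
shift [-0.9159 -4.4477  3.9395] turn [-0.0412 -0.0553  0.0076] rows 9.6
```

>>> {"op": "move_arm", "data": {
  "plan": [
    [[-0.1, -0.45, 0.4], [0, 0, 0]],
    [[-0.2, -0.9, 0.8], [0, 0, 0]]
  ],
  "grip": 0
}}

```text
clock: 0.35
ee_pos: [228.7, 543.0, 257.6]
tcp_rot: [-1.589, 1.569, -1.849]
contact_force: [0.9, -0.7, 0.6]
opening: 70.3
```

>>> {"op": "move_arm", "data": {
  "plan": [
    [[-0.1, -0.45, 0.4], [0, 0, 0]],
    [[-0.2, -0.9, 0.8], [0, 0, 0]]
  ]
}}

```text
clock: 0.6
ee_pos: [283.1, 434.8, 278.5]
tcp_rot: [-1.485, 1.57, -1.746]
contact_force: [1.2, -0.2, -1.0]
opening: 50.4
```

>>> {"op": "move_arm", "data": {
  "plan": [
    [[-0.1, -0.45, 0.4], [0, 0, 0]],
    [[-0.2, -0.9, 0.8], [0, 0, 0]]
  ]
}}

```text
clock: 0.85
ee_pos: [336.9, 327.1, 298.6]
tcp_rot: [-1.401, 1.57, -1.663]
contact_force: [1.6, 0.5, 0.3]
opening: 43.9
```

>>> {"op": "move_arm", "data": {
  "plan": [
    [[-0.1, -0.45, 0.4], [0, 0, 0]],
    [[-0.2, -0.9, 0.8], [0, 0, 0]]
  ]
}}

```text
clock: 1.1
ee_pos: [390.8, 219.5, 318.7]
tcp_rot: [-0.019, 1.571, -0.281]
contact_force: [1.3, -0.5, -0.6]
opening: 44.1
```

```bash
python3 - <<'E'
from h import *
R=gr(-42.4,SL);t=grasp2tcp(HG,R);pre=t-R.apply([110,0,0]);print(t,pre)
move(pre,R)
E
```

```text
[ 482.22100675 -392.7958792   134.02779568] [ 432.21077126 -347.1302589   220.70897858]
shift [ 0.9805 -5.3674  1.864 ] turn [ 0.0733 -0.1035 -0.0253] rows 9.2
```

>>> {"op": "move_arm", "data": {
  "plan": [
    [[0, -0.5, 0.2], [0, 0, 0]],
    [[0, -1, 0.4], [0, 0, 0]]
  ]
}}

```text
clock: 1.35
ee_pos: [403.3, 112.7, 318.6]
tcp_rot: [-0.477, 1.571, -0.739]
contact_force: [0.1, -0.3, -0.1]
opening: 44.0
```

>>> {"op": "move_arm", "data": {
  "plan": [
    [[0, -0.5, 0.2], [0, 0, 0]],
    [[0, -1, 0.4], [0, 0, 0]]
  ]
}}

```text
clock: 1.6
ee_pos: [415.8, 5.9, 318.5]
tcp_rot: [0.742, 1.571, 0.48]
contact_force: [1.1, 0.3, 0.1]
opening: 44.1
```

>>> {"op": "move_arm", "data": {
  "plan": [
    [[0, -0.5, 0.15], [0, 0, 0]],
    [[0, -1, 0.3], [0, 0, 0]]
  ]
}}

```text
clock: 1.85
ee_pos: [418.7, -98.4, 318.4]
tcp_rot: [2.121, 1.571, 1.859]
contact_force: [1.3, 0.4, 0.2]
opening: 43.7
```

>>> {"op": "move_arm", "data": {
  "plan": [
    [[0, -0.5, 0.15], [0, 0, 0]],
    [[0, -1, 0.3], [0, 0, 0]]
  ]
}}

```text
clock: 2.1
ee_pos: [421.8, -202.8, 318.4]
tcp_rot: [2.089, 1.57, 1.826]
contact_force: [0.3, 0.8, -0.1]
opening: 44.1
```

>>> {"op": "move_arm", "data": {
  "plan": [
    [[0, -0.5, 0.15], [0.015, -0.02, -0.005]],
    [[0, -0.7, 0.2], [0.03, -0.04, -0.01]],
    [[0, -0.7, 0.2], [0.044, -0.062, -0.015]],
    [[0, -0.7, 0.2], [0.058, -0.082, -0.02]],
    [[0, -0.7, 0.2], [0.073, -0.1035, -0.025]]
  ]
}}

```text
clock: 2.72
ee_pos: [423.0, -274.3, 318.8]
tcp_rot: [0.004, 0.904, -0.739]
contact_force: [-1.3, 0.8, -0.3]
opening: 44.6
```

```bash
python3 - <<'E'
from h import *
R=gr(-42.4,SL);t=grasp2tcp(HG,R);pre=t-R.apply([110,0,0]);print(t,pre,cur()[2]["q"],cur()[2]["contact_force"])
move(pre,R)
E
```

```text
[ 482.22100675 -392.7958792   134.02779568] [ 432.21077126 -347.1302589   220.70897858] [-0.54393568 -0.52931987  2.28895316 -0.17995476  0.73208814 -1.27841853] [-1.2621037   0.7682602  -0.27492897]
shift [ 1.1157 -0.4773 -0.1662] turn [-0.0005  0.0006 -0.0002] rows 2.0
```

>>> {"op": "move_arm", "data": {
  "plan": [
    [[0.45, -0.24, -0.08], [0, 0, 0]],
    [[0.9, -0.48, -0.17], [0, 0, 0]],
    [[0.9, -0.48, -0.17], [0, 0, 0]]
  ]
}}

```text
clock: 3.1
ee_pos: [419.5, -336.9, 231.7]
tcp_rot: [0.001, 0.917, -0.74]
contact_force: [0.2, -0.1, -1.1]
opening: 43.9
```

```bash
python3 - <<'E'
from h import *
for n in("scene","top"): cv2.imwrite(f"pics/{n}1.png",bot.capture(n)[:,:,::-1])
def c(n,x0,y0,x1,y1,o):
    s=min(800/(x1-x0),600/(y1-y0)); im=cv2.imread(f"pics/{n}1.png")[y0:y1,x0:x1]
    cv2.imwrite("pics/"+o,cv2.resize(im,None,fx=s,fy=s,interpolation=cv2.INTER_CUBIC))
c("scene",140,260,300,380,"zs3.png")
R=gr(-42.4,SL);t=grasp2tcp(HG,R);print(cur()[2]["contact_force"]);move(t,R)
E
```

```text
[ 0.64587102 -0.74910166  0.02413047]
shift [ 1.3144 -0.003   0.0108] turn [ 0.     -0.0002 -0.0002] rows 2.1
```

View pics/zs3.png

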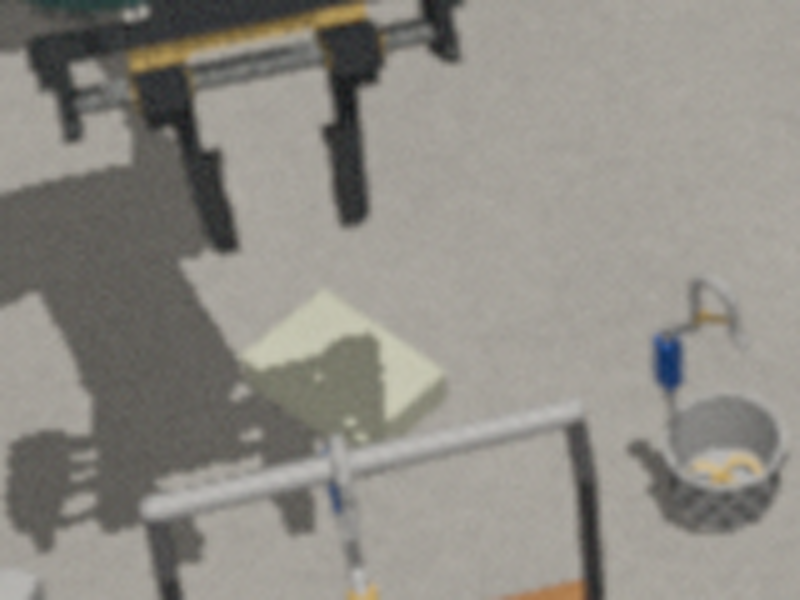

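View pics/top1.png

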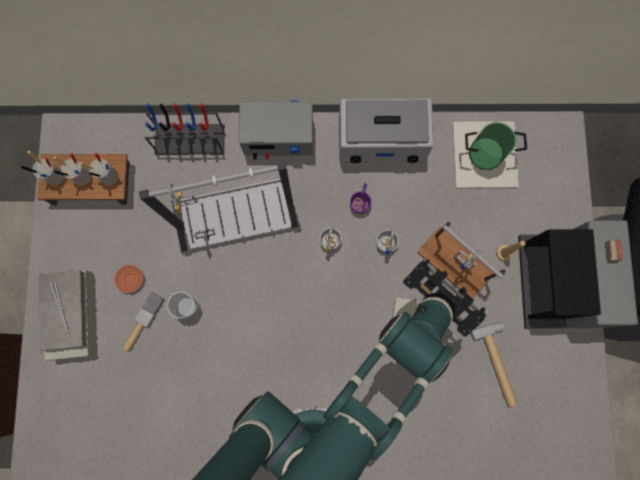

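The fingers (scene crop 225,240 and 352,215) straddle the line to the sleeve (333,490). I'm advancing now.

>>> {"op": "move_arm", "data": {
  "plan": [
    [[0.45, 0, 0], [0, 0, 0]],
    [[0.8, 0, 0.005], [0, 0, 0]],
    [[0.8, 0, 0.005], [0, 0, 0]]
  ]
}}

```text
clock: 3.58
ee_pos: [459.8, -370.5, 173.9]
tcp_rot: [0.001, 0.91, -0.736]
contact_force: [0.8, 0.5, 0.2]
opening: 43.9
```

>>> {"op": "move_arm", "data": {
  "plan": [
    [[0.25, 0, 0.005], [0, 0, 0]],
    [[0.5, 0, 0.005], [0, 0, 0]],
    [[0.5, 0, 0.005], [0, 0, 0]]
  ]
}}

```text
clock: 3.95
ee_pos: [482.8, -391.8, 136.5]
tcp_rot: [0.001, 0.908, -0.736]
contact_force: [1.7, 0.5, 0.3]
opening: 44.1
```

```bash
cat > look.py <<'E'
from h import *
import sys
def look(tag,*cs):
    for n in("scene","top"): cv2.imwrite(f"pics/{n}{tag}.png",bot.capture(n)[:,:,::-1])
    W=[]
    for n,x0,y0,x1,y1 in cs:
        im=cv2.imread(f"pics/{n}{tag}.png")[y0:y1,x0:x1]; W.append(cv2.resize(im,(400,int(400*(y1-y0)/(x1-x0))),interpolation=cv2.INTER_CUBIC))
    H=max(w.shape[0] for w in W); W=[cv2.copyMakeBorder(w,0,H-w.shape[0],0,0,cv2.BORDER_CONSTANT) for w in W]
    cv2.imwrite(f"pics/z{tag}.png",np.hstack(W)[:600])
E
python3 - <<'E'
from look import *
look("2",("scene",160,300,270,410),("top",410,210,510,310))
R=gr(-42.4,SL);t=grasp2tcp(HG,R);print(cur()[2]["contact_force"]);move(t,R)
E
```

```text
[ 0.39058622  0.31154244 -0.58366041]
shift [ 0.029  -0.0103 -0.0206] turn [ 0.0002  0.0003 -0.0004] rows 0.1
```

View pics/z2.png

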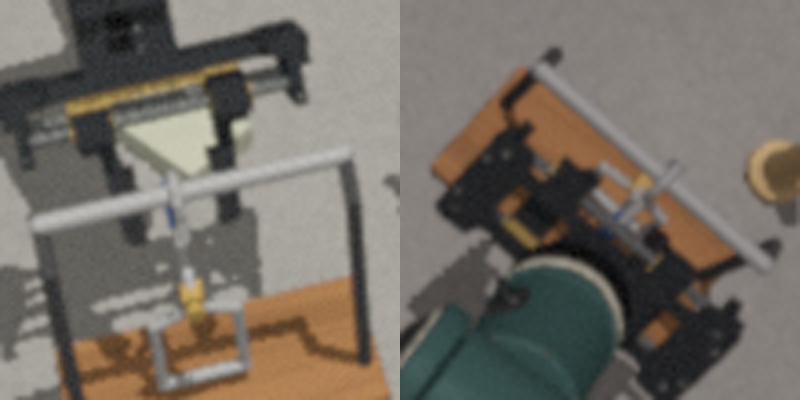

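The sleeve is midway between the fingertips in both views: scene crop (172,220), top crop (615,212). Closing.

>>> {"op": "move_arm", "data": {
  "plan": [
    [[0.03, -0.01, -0.02], [0, 0, 0]],
    [[0.03, -0.01, -0.02], [0, 0, 0]],
    [[0.03, -0.01, -0.02], [0, 0, 0]],
    [[0.03, -0.01, -0.02], [0, 0, 0]],
    [[0.03, -0.01, -0.02], [0, 0, 0]]
  ],
  "grip": 1,
  "newtons": 40
}}

```text
clock: 4.68
ee_pos: [481.8, -393.0, 132.0]
tcp_rot: [0.001, 0.908, -0.737]
contact_force: [-0.2, 0.0, 0.5]
opening: 9.4
```

```bash
python3 - <<'E'
from h import *
p,R,o=cur();print(p,o["opening"],o["contact_force"]);move(p+[0,0,10],R);move(p+[0,0,40],R)
E
```

```text
[ 481.80339956 -392.96426254  132.01932673] 9.369880313634427 [-0.16622559  0.01317983  0.5141188 ]
shift [-0.0788  0.0001  0.0616] turn [0. 0. 0.] rows 0.2
shift [-3.152e-01  3.000e-04  2.463e-01] turn [0. 0. 0.] rows 0.6
```

>>> {"op": "move_arm", "data": {
  "plan": [
    [[-0.08, 0, 0.06], [0, 0, 0]],
    [[-0.16, 0, 0.12], [0, 0, 0]],
    [[-0.23, 0, 0.18], [0, 0, 0]],
    [[-0.3, 0, 0.235], [0, 0, 0]],
    [[-0.3, 0, 0.235], [0, 0, 0]]
  ]
}}

```text
clock: 5.3
ee_pos: [482.3, -393.5, 171.6]
tcp_rot: [0.001, 0.905, -0.737]
contact_force: [0.1, -0.4, -0.7]
opening: 9.3
```

```bash
python3 - <<'E'
from look import *
look("3",("scene",160,290,270,400),("top",410,210,510,310))
p,R,o=cur();print(p,o["opening"],o["contact_force"]);move(p-fr(YST)@[80,0,0],R)
E
```

```text
[ 481.65639968 -392.89729469  170.03790965] 9.39424239709496 [ 0.6655905  -0.05927032 -1.66795195]
shift [-0.4923  0.0017 -0.6306] turn [0. 0. 0.] rows 1.3
```

View pics/z3.png

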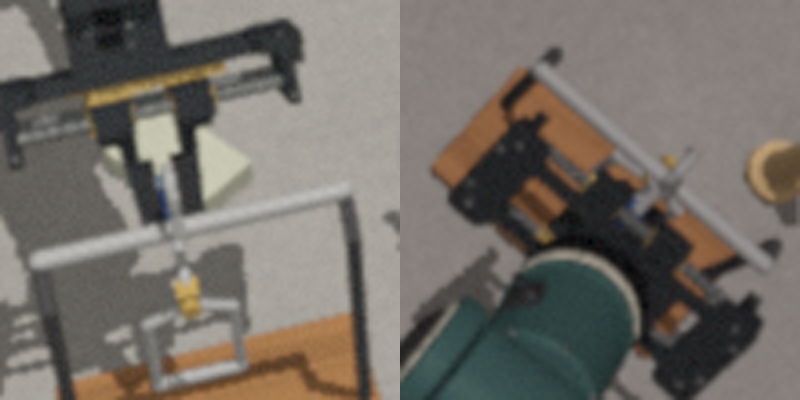

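Hanger lifted about 38 mm with the rail (crop 175,230) now below the hook, and force z shows its weight. Drawing back.

>>> {"op": "move_arm", "data": {
  "plan": [
    [[-0.12, 0, -0.15], [0, 0, 0]],
    [[-0.25, 0, -0.32], [0, 0, 0]],
    [[-0.37, 0, -0.47], [0, 0, 0]],
    [[-0.5, 0, -0.62], [0, 0, 0]],
    [[-0.5, 0, -0.62], [0, 0, 0]]
  ]
}}

```text
clock: 6.02
ee_pos: [421.7, -338.4, 170.1]
tcp_rot: [0.001, 0.909, -0.737]
contact_force: [0.5, 0.9, -0.4]
opening: 9.5
```

```bash
cat >> h.py <<'E'
BAY=np.array([651,178,345.]);YB=11.9
# hanger origin rel to grasp point in hanger frame: (30,0,43) + grasp offset, tcp = grasp+19*toolx
E
python3 - <<'E'
from look import *
look("4",("scene",120,280,270,430),("top",390,200,510,320))
p,R,o=cur();print(p,o["opening"],o["contact_force"]);
Rb=gr(YB,SL)
# TCP-to-hanger origin offset in hanger frame: grasp estimated at nominal (-32.5 used vs -30)
for h in(100,45,0):
    pass
t=BAY+fr(YB)@[-30,0,-46]; t=grasp2tcp(t,Rb)
print("hang tcp",t); move(t+fr(YB)@[-140,0,60],Rb); move(p+[0,0,200],R)
E
```

```text
[ 423.0667311  -339.62855653  171.30555852] 9.806573405137026 [ 0.1359816  -0.33167151 -1.37779634]
hang tcp [633.09090587 174.22596193 284.02779568]
shift [-3.0351  4.0809 -1.0828] turn [-1.186e-01  1.000e-04  9.260e-02] rows 8.3
shift [-1.5757e+00  1.4000e-03  1.2318e+00] turn [0. 0. 0.] rows 3.2
```

View pics/z4.png

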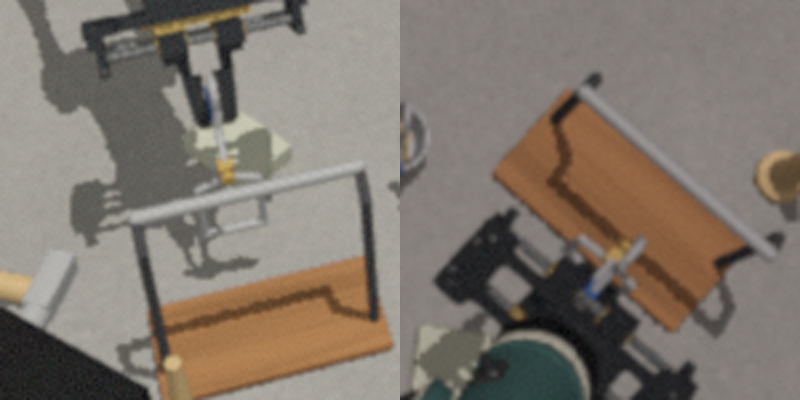

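>>> {"op": "move_arm", "data": {
  "plan": [
    [[-0.4, 0, 0.3], [0, 0, 0]],
    [[-0.8, 0, 0.6], [0, 0, 0]]
  ]
}}

```text
clock: 6.38
ee_pos: [421.4, -338.3, 271.4]
tcp_rot: [0.001, 0.91, -0.737]
contact_force: [-0.3, 0.2, -1.0]
opening: 9.2
```

>>> {"op": "move_arm", "data": {
  "plan": [
    [[-0.28, 0.49, -0.22], [0, 0, 0]],
    [[-0.56, 0.98, -0.44], [0, 0, 0]]
  ]
}}

```text
clock: 6.62
ee_pos: [436.6, -219.8, 290.6]
tcp_rot: [0.004, 0.905, -0.74]
contact_force: [0.2, 1.2, -1.7]
opening: 9.5
```

>>> {"op": "move_arm", "data": {
  "plan": [
    [[-0.28, 0.49, -0.22], [0, 0, 0]],
    [[-0.56, 0.98, -0.44], [0, 0, 0]]
  ]
}}

```text
clock: 6.88
ee_pos: [451.7, -98.4, 306.8]
tcp_rot: [0.005, 0.906, -0.734]
contact_force: [0.9, -0.2, -2.4]
opening: 9.6
```

>>> {"op": "move_arm", "data": {
  "plan": [
    [[0, 0, 0], [-0.023, 0, 0.018]],
    [[0, 0, 0], [-0.046, 0, 0.036]],
    [[0, 0, 0], [-0.069, 0, 0.054]],
    [[0, 0, 0], [-0.092, 0, 0.072]],
    [[0, 0, 0], [-0.1145, 0, 0.0895]]
  ]
}}

```text
clock: 7.5
ee_pos: [449.0, -99.6, 302.1]
tcp_rot: [0.008, 0.936, -0.128]
contact_force: [0.0, 0.4, -2.0]
opening: 9.5
```

```bash
python3 - <<'E'
from h import *
p,R,o=cur();print(p,o["opening"],o["contact_force"]);
Rb=gr(YB,SL)
t=BAY+fr(YB)@[-30,0,-46]; t=grasp2tcp(t,Rb)
move(t+fr(YB)@[-140,0,60],Rb)
E
```

```text
[448.99626827 -99.55392252 302.10882248] 9.466573521370801 [ 0.00256546  0.41852444 -2.03976514]
shift [-0.2463  2.492   0.3533] turn [-0.0438 -0.0044  0.0323] rows 4.0
```

>>> {"op": "move_arm", "data": {
  "plan": [
    [[-0.06, 0.45, 0.05], [-0.015, -0.001, 0.01]],
    [[-0.1, 0.9, 0.1], [-0.03, -0.003, 0.022]],
    [[-0.1, 0.9, 0.1], [-0.044, -0.0044, 0.0323]],
    [[-0.1, 0.9, 0.1], [-0.044, -0.0044, 0.0323]]
  ]
}}

```text
clock: 8.0
ee_pos: [463.6, -11.6, 316.2]
tcp_rot: [0.001, 0.909, 0.202]
contact_force: [-0.7, -0.2, -2.3]
opening: 9.3
```

```bash
python3 - <<'E'
from h import *
p,R,o=cur();print(p,o["opening"],o["contact_force"]);
Rb=gr(YB,SL)
t=BAY+fr(YB)@[-30,0,-46]; t=grasp2tcp(t,Rb)
move(t+fr(YB)@[-140,0,60],Rb)
E
```

```text
[463.59910705 -11.61184346 316.15696637] 9.27198508919221 [-0.7153079  -0.21731181 -2.28145077]
shift [0.1692 1.4731 0.6697] turn [-0.0008 -0.0002  0.0006] rows 2.6
```

>>> {"op": "move_arm", "data": {
  "plan": [
    [[0.05, 0.5, 0.2], [0, 0, 0]],
    [[0.1, 0.95, 0.4], [0, 0, 0]],
    [[0.1, 0.95, 0.4], [-0.0008, 0, 0.0006]]
  ]
}}

```text
clock: 8.38
ee_pos: [481.1, 94.3, 334.1]
tcp_rot: [0.001, 0.907, 0.217]
contact_force: [-0.4, 0.2, -1.5]
opening: 9.3
```

>>> {"op": "move_arm", "data": {
  "plan": [
    [[0.04, 0.27, 0.14], [0, 0, 0]],
    [[0.07, 0.53, 0.27], [0, 0, 0]],
    [[0.07, 0.53, 0.27], [0, 0, 0]],
    [[0.07, 0.53, 0.27], [0, 0, 0]]
  ]
}}

```text
clock: 8.88
ee_pos: [494.4, 145.9, 343.0]
tcp_rot: [-0.001, 0.91, 0.208]
contact_force: [0.9, -0.6, -1.2]
opening: 9.4
```

```bash
python3 - <<'E'
from look import *
look("5",("scene",290,130,420,260),("top",180,150,300,270))
p,R,o=cur();print(p,o["opening"],o["contact_force"]);
Rb=gr(YB,SL)
t=BAY+fr(YB)@[-30,0,-46]; t=grasp2tcp(t,Rb)
move(t+fr(YB)@[-140,0,60],Rb)
S=cv2.imread("pics/scene5.png")[:,:,::-1].copy();T=cv2.imread("pics/top5.png")[:,:,::-1].copy()
E
```

```text
[494.41835882 145.56882407 343.13496618] 9.5455553688567 [ 0.51372817 -0.47805106 -1.49203771]
shift [ 0.0028 -0.0055  0.0181] turn [ 0.0001 -0.0003  0.    ] rows 0.0
```

View pics/z5.png

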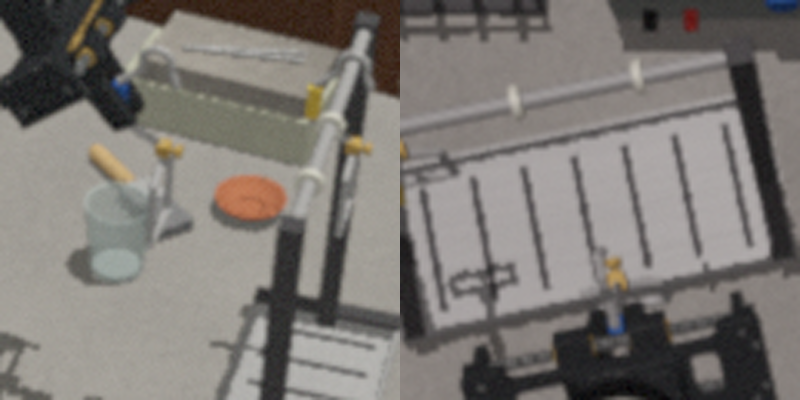

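```bash
python3 - <<'E'
from look import *
np.set_printoptions(precision=1,suppress=True)
p,R,o=cur()
g=p-R.apply([19,0,0]); F=fr(YB); O=g-F@[-30,0,-43]
print("origin pred",O,"bay rel",F.T@(O-BAY))
for nm,s,t,loc in (("top",(340.4,146.9),(240,226.5),(0,0,16)),("clamp",(344.6,178.1),(243.9,231),(10,0,-85))):
    q,e=tri(s,t);print(nm,q,e,"pred",O+F@loc, proj("scene",O+F@loc),proj("top",O+F@loc))
for l in((0,0,16),(0,0,-161),(10,0,-161),(-30,0,-43),(21,0,-10)): print(l,proj("scene",O+F@l),proj("top",O+F@l))
E
python3 - <<'E'
import cv2
im=cv2.imread("pics/top5.png")[190:280,190:310];cv2.imwrite("pics/zt5.png",cv2.resize(im,None,fx=6,fy=6,interpolation=cv2.INTER_CUBIC))
im=cv2.imread("pics/scene5.png")[130:230,310:410];cv2.imwrite("pics/zs5.png",cv2.resize(im,None,fx=6,fy=6,interpolation=cv2.INTER_CUBIC))
E
```

```text
origin pred [512.4 149.4 401.1] bay rel [-141.6    0.6   56.1]
top [518.5 147.2 415.4] 3.2303382734220225 pred [512.4 149.4 417.1] [339.3 145.1] [239.3 229.8]
clamp [529.8 152.9 321.6] 1.540159137703304 pred [522.1 151.4 316.1] [341.3 179.3] [244.6 234.5]
(0, 0, 16) [339.3 145.1] [239.3 229.8]
(0, 0, -161) [336.4 202. ] [249.5 244.6]
(10, 0, -161) [340.  202.8] [248.7 240.6]
(-30, 0, -43) [327.  162.9] [245.5 248.3]
(21, 0, -10) [346.9 155.5] [239.1 222.9]
```

View pics/zt5.png

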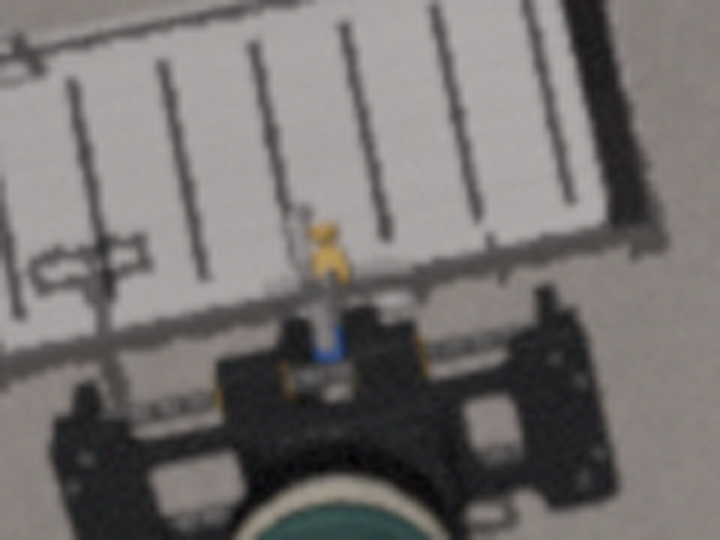

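View pics/zs5.png

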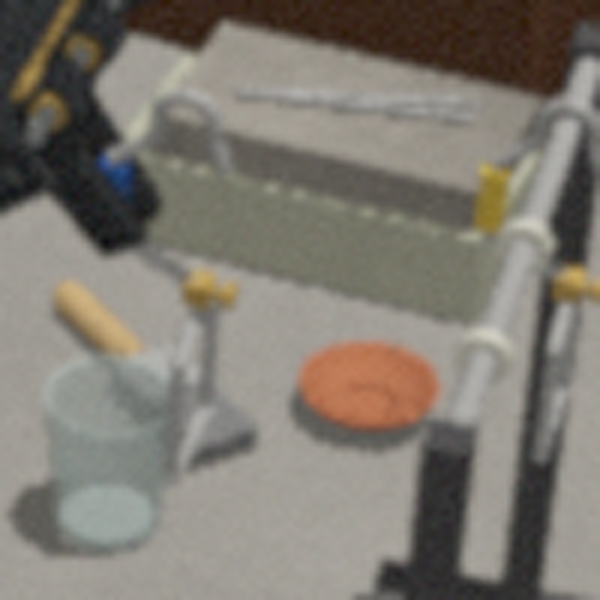

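```bash
python3 - <<'E'
from look import *
np.set_printoptions(precision=1,suppress=True)
F=fr(YB)
zs2=lambda u,v:Z(340,130,10/3,u,v); zt2=lambda u,v:Z(130,150,40/9,u,v)
for nm,q in(("top",[zt2(538,98),zt2(375,133)]),("scene",[zs2(168,190),zs2(193,130)])):
    w=[plane(nm,x,345) for x in q];print(nm,w,"mid",(w[0]+w[1])/2)
print(tri((348,157.5),(240.5,225.8)))
p,R,o=cur();g=p-R.apply([19,0,0]);O=g-F@[-30,0,-43]
z6s=lambda u,v:(310+u/6-.5,130+v/6-.5);z6t=lambda u,v:(190+u/6-.5,190+v/6-.5)
# sleeve top, clamp, measured at kinematics height
for nm,q,h in(("tipT",z6t(301,208),O[2]-10),("clampT",z6t(328,235),O[2]-85)):
    print(nm,F.T@(plane("top",q,h)-O))
for nm,q,h in(("bowtop",z6s(188,95),O[2]+16),("tipS",z6s(230,168),O[2]-21)):
    print(nm,F.T@(plane("scene",q,h)-O))
# yellow hanger same features at rest
O2=BAY+F@[0,140,-3]
for l in((0,0,16),(21,0,-10),(-30,0,-43),(10,0,-85)):print(proj("scene",O2+F@l),proj("top",O2+F@l))
print("yel",blobs(cv2.imread("pics/scene5.png")[:,:,::-1].copy(),"yellow",(370,130,440,200)))
E
```

```text
top [array([662. , 136.9, 345. ]), array([643.6, 219.6, 345. ])] mid [652.8 178.2 345. ]
scene [array([658.2, 147.6, 345. ]), array([642.7, 230. , 345. ])] mid [650.5 188.8 345. ]
(array([531.7, 154.1, 383.3]), np.float64(8.283945450514711))
tipT [ 18.   -0.6 -10. ]
clampT [ 23.6  -1.6 -85. ]
bowtop [ 4.1  0.1 16. ]
tipS [ 21.8   8.3 -21. ]
[403.7 146.8] [170.  187.3]
[410.3 156.5] [171.4 181.7]
[390.4 163.4] [178.6 206.3]
[403.1 178.8] [180.  194.7]
yel [(np.int32(31), array([391.6, 163.1]))]
```

```bash
python3 - <<'E'
from h import *
p,R,o=cur();F=fr(YB);Rb=gr(YB,SL)
move(p+[0,0,-18],Rb);move(p+F@[70,0,-18],Rb);move(p+F@[141,-.5,-18],Rb)
E
```

```text
shift [ 1.421e-01  1.000e-04 -1.105e-01] turn [ 0.0001 -0.0003  0.    ] rows 0.3
shift [ 5.719e-01 -1.000e-04  4.419e-01] turn [ 0.0001 -0.0003  0.    ] rows 1.2
shift [ 1.0079 -0.0053  1.0023] turn [ 0.0001 -0.0003  0.    ] rows 2.3
```

>>> {"op": "move_arm", "data": {
  "plan": [
    [[0.14, 0, -0.11], [0, 0, 0]],
    [[0.35, 0, 0.16], [0, 0, 0]],
    [[0.57, 0, 0.44], [0, 0, 0]],
    [[0.57, 0, 0.44], [0, 0, 0]]
  ]
}}

```text
clock: 9.48
ee_pos: [563.5, 160.9, 323.6]
tcp_rot: [-0.0, 0.912, 0.209]
contact_force: [-0.1, 0.3, -1.3]
opening: 9.0
```

```bash
python3 - <<'E'
from look import *
look("6",("scene",330,120,430,220),("top",180,150,280,250))
p,R,o=cur();F=fr(YB);Rb=gr(YB,SL);g=p-R.apply([19,0,0]);O=g-F@[-30,0,-43];r=F.T@(O-BAY);print(r,o["contact_force"])
move(p+F@[-r[0],-r[1],39-r[2]],Rb)
E
```

```text
[-72.29548276   1.57877239  36.76824606] [-0.04960177 -0.37033174 -1.06429937]
shift [ 0.4249 -0.0171  0.5853] turn [ 0.0002 -0.0007 -0.0001] rows 1.2
```

View pics/z6.png

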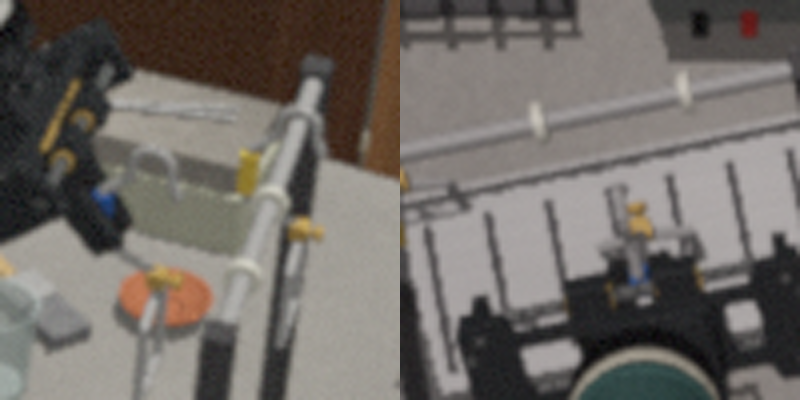

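Hook (scene crop 150,150, tip 178,197) is aimed at the mid-bay between the collars (243,270 and 272,197). Moving it over the rail.

>>> {"op": "move_arm", "data": {
  "plan": [
    [[0.1, 0, 0.15], [0, 0, 0]],
    [[0.2, -0.01, 0.3], [0, 0, 0]],
    [[0.31, -0.015, 0.44], [0, 0, 0]],
    [[0.42, -0.017, 0.585], [0, 0, 0]],
    [[0.42, -0.017, 0.585], [0, 0, 0]]
  ]
}}

```text
clock: 10.2
ee_pos: [633.0, 174.7, 328.2]
tcp_rot: [-0.0, 0.909, 0.21]
contact_force: [0.5, -0.2, -1.9]
opening: 9.6
```

```bash
python3 - <<'E'
from look import *
look("7",("scene",330,120,430,220),("top",180,150,280,250))
p,R,o=cur();F=fr(YB);Rb=gr(YB,SL);g=p-R.apply([19,0,0]);O=g-F@[-30,0,-43];r=F.T@(O-BAY);print(r,o["contact_force"])
move(p+F@[-r[0],-r[1],39-r[2]],Rb)
move(p+F@[-r[0],-r[1],-r[2]-3],Rb)
E
```

```text
[-0.63792428  0.57697893 41.08143775] [-0.08048771 -0.5908008  -1.73294833]
shift [ 0.0203 -0.0058 -0.0078] turn [ 0.0003 -0.0004 -0.0002] rows 0.0
shift [ 0.3519 -0.0057 -0.2656] turn [ 0.0003 -0.0004 -0.0002] rows 0.7
```

View pics/z7.png

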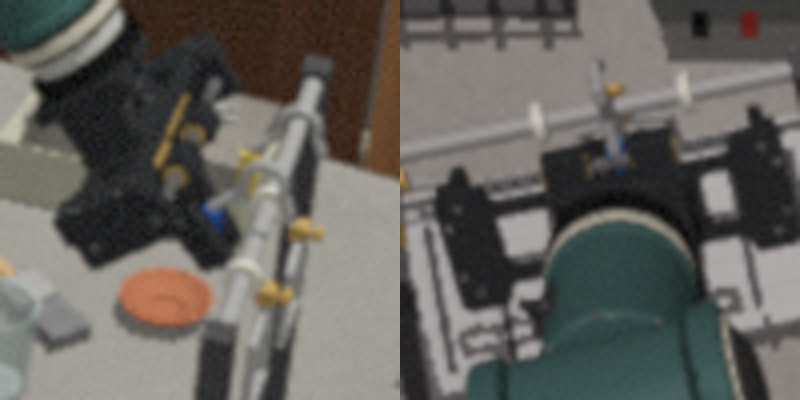

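>>> {"op": "move_arm", "data": {
  "plan": [
    [[0.06, 0, -0.045], [0, 0, 0]],
    [[0.12, 0, -0.09], [0, 0, 0]],
    [[0.18, 0, -0.135], [0, 0, 0]],
    [[0.24, 0, -0.18], [0, 0, 0]],
    [[0.24, 0, -0.18], [0, 0, 0]]
  ]
}}

```text
clock: 10.92
ee_pos: [633.4, 175.0, 297.1]
tcp_rot: [-0.0, 0.911, 0.21]
contact_force: [1.4, 0.3, -0.6]
opening: 10.1
```

>>> {"op": "move_arm", "data": {
  "plan": [
    [[0.02, 0, -0.015], [0, 0, 0]],
    [[0.04, 0, -0.03], [0, 0, 0]],
    [[0.06, 0, -0.045], [0, 0, 0]],
    [[0.06, 0, -0.045], [0, 0, 0]]
  ]
}}

```text
clock: 11.42
ee_pos: [634.0, 175.2, 290.9]
tcp_rot: [-0.0, 0.909, 0.21]
contact_force: [0.9, 0.1, -1.0]
opening: 9.5
```

```bash
python3 - <<'E'
from look import *
look("8",("scene",330,120,430,220),("top",180,150,280,250))
p,R,o=cur();F=fr(YB);Rb=gr(YB,SL);g=p-R.apply([19,0,0]);O=g-F@[-30,0,-43];r=F.T@(O-BAY);print(r,o["contact_force"])
move(p+F@[-r[0],-r[1],-r[2]-3],Rb)
E
```

```text
[1.2357278  0.73130658 4.23337506] [-0.04064375 -0.45047244 -0.89284759]
shift [ 0.0494 -0.0073 -0.0542] turn [ 0.0004 -0.0002 -0.0003] rows 0.1
```

View pics/z8.png

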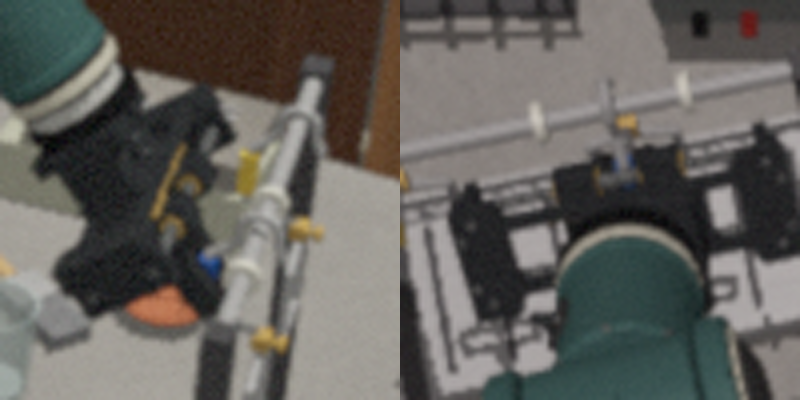

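>>> {"op": "move_arm", "data": {
  "plan": [
    [[0.015, 0, -0.012], [0, 0, 0]],
    [[0.03, 0, -0.025], [0, 0, 0]],
    [[0.03, 0, -0.025], [0, 0, 0]]
  ]
}}

```text
clock: 11.9
ee_pos: [633.8, 175.1, 286.9]
tcp_rot: [-0.0, 0.909, 0.21]
contact_force: [1.2, 0.7, -0.4]
opening: 9.4
```

>>> {"op": "move_arm", "data": {
  "plan": [
    [[0.01, 0, -0.006], [0, 0, 0]],
    [[0.016, 0, -0.012], [0, 0, 0]],
    [[0.016, 0, -0.012], [0, 0, 0]]
  ]
}}

```text
clock: 12.28
ee_pos: [634.0, 175.2, 285.2]
tcp_rot: [-0.0, 0.909, 0.21]
contact_force: [-0.4, 1.1, -0.6]
opening: 9.3
```

>>> {"op": "move_arm", "data": {
  "plan": [
    [[0.01, 0, -0.006], [0, 0, 0]],
    [[0.016, 0, -0.012], [0, 0, 0]],
    [[0.016, 0, -0.012], [0, 0, 0]]
  ]
}}

```text
clock: 12.65
ee_pos: [634.0, 175.2, 283.1]
tcp_rot: [-0.0, 0.909, 0.21]
contact_force: [-0.1, 0.3, -1.0]
opening: 9.5
```

>>> {"op": "move_arm", "data": {
  "plan": [
    [[0.008, 0, -0.006], [0, 0, 0]],
    [[0.016, 0, -0.012], [0, 0, 0]],
    [[0.016, 0, -0.012], [0, 0, 0]]
  ]
}}

```text
clock: 13.02
ee_pos: [634.6, 175.3, 282.3]
tcp_rot: [-0.0, 0.907, 0.21]
contact_force: [0.2, -0.7, 1.7]
opening: 9.6
```

>>> {"op": "move_arm", "data": {
  "plan": [
    [[0.008, 0, -0.006], [0, 0, 0]],
    [[0.016, 0, -0.012], [0, 0, 0]],
    [[0.016, 0, -0.012], [0, 0, 0]]
  ]
}}

```text
clock: 13.4
ee_pos: [635.5, 175.5, 281.8]
tcp_rot: [-0.0, 0.904, 0.211]
contact_force: [-0.9, -0.2, 6.5]
opening: 9.5
```

>>> {"op": "move_arm", "data": {
  "plan": [
    [[-0.012, 0, 0.009], [0, 0, 0]],
    [[-0.012, 0, 0.009], [0, 0, 0]]
  ]
}}

```text
clock: 13.65
ee_pos: [634.7, 175.4, 282.0]
tcp_rot: [-0.0, 0.907, 0.21]
contact_force: [-0.0, -0.1, 4.7]
opening: 9.5
```

>>> {"op": "move_arm", "data": {
  "plan": [
    [[0, 0, 0], [0, 0, 0]],
    [[0, 0, 0], [0, 0, 0]],
    [[0, 0, 0], [0, 0, 0]],
    [[0, 0, 0], [0, 0, 0]]
  ],
  "grip": 0.4
}}

```text
clock: 14.15
ee_pos: [633.8, 175.1, 280.1]
tcp_rot: [-0.0, 0.91, 0.21]
contact_force: [1.3, 0.2, 0.2]
opening: 26.4
```

```bash
python3 - <<'E'
from look import *
look("9",("scene",330,120,430,220),("top",180,150,280,250))
p,R,o=cur();print(o["contact_force"],p,o["opening"])
E
```

```text
[-0.21388125  0.46736961  0.41704911] [633.99437364 175.19140549 280.52415616] 26.12574559812102
```

View pics/z9.png

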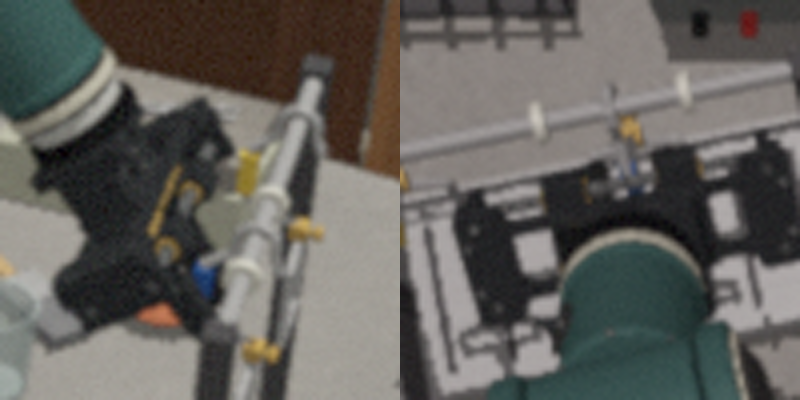

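The hanger hangs at (scene crop 255,250) between the collars and clear of both. Retreating along the fingers.

>>> {"op": "move_arm", "data": {
  "plan": [
    [[-0.1, 0, 0], [0, 0, 0]],
    [[-0.3, 0, 0], [0, 0, 0]],
    [[-0.6, 0, 0], [0, 0, 0]],
    [[-1, 0, 0], [0, 0, 0]],
    [[-1, 0, 0], [0, 0, 0]]
  ]
}}

```text
clock: 14.88
ee_pos: [574.5, 162.6, 365.2]
tcp_rot: [0.0, 0.9, 0.211]
contact_force: [0.6, 0.4, 0.8]
opening: 26.7
```

>>> {"op": "move_arm", "data": {
  "plan": [
    [[-0.4, 0, -0.3], [0, 0, 0]],
    [[-0.8, -0.2, -0.6], [0, 0, 0]]
  ]
}}

```text
clock: 15.12
ee_pos: [482.6, 123.1, 384.3]
tcp_rot: [-0.0, 0.912, 0.213]
contact_force: [0.1, 1.1, 0.8]
opening: 26.4
```

```bash
python3 - <<'E'
from look import *
look("10",("scene",350,130,430,230),("top",180,150,280,250))
p,R,o=cur();print(o["contact_force"],p,o["opening"])
for yb in(-9,):
  Rk=gr(yb,SL);G=np.array([528,-200.5,74]);t=grasp2tcp(G,Rk);print(t,t-Rk.apply([120,0,0]));move(t-Rk.apply([120,0,0]),Rk)
E
```

```text
[ 0.99268239 -0.32457884  0.84785156] [482.04854292 121.45233297 387.87898132] 26.554008897531872
[ 539.55355156 -202.3299028    59.02779568] [ 466.58375225 -190.77262197  153.58908611]
shift [ 1.3487 -3.0204 -2.0784] turn [ 0.046   0.0005 -0.0359] rows 6.3
```

View pics/z10.png

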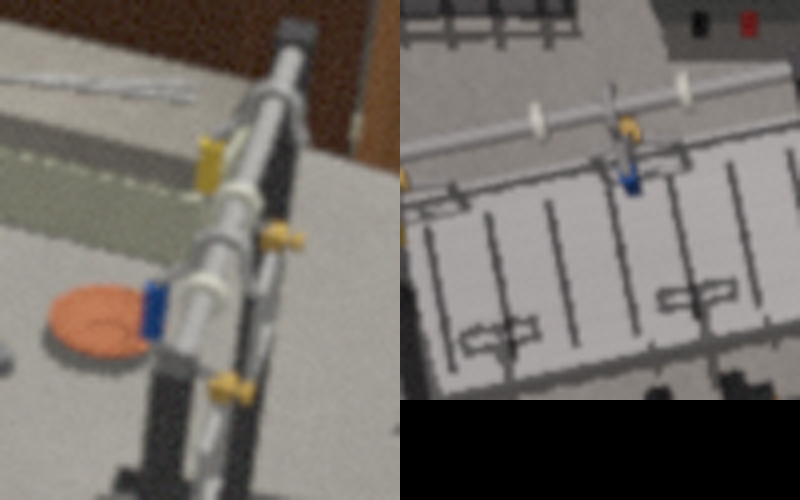

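```bash
python3 - <<'E'
from look import *
np.set_printoptions(precision=2,suppress=True)
S=cv2.imread("pics/scene10.png");T=cv2.imread("pics/top10.png")
print(blobs(S[:,:,::-1].copy(),"blue",(360,160,400,230)),blobs(T[:,:,::-1].copy(),"blue",(220,180,260,210)))
cv2.imwrite("pics/z11.png",np.hstack([cv2.resize(S[180:280,370:420],(300,600),interpolation=cv2.INTER_CUBIC),cv2.resize(T[165:215,210:260],(500,500),interpolation=cv2.INTER_CUBIC)[0:500].copy() if 0 else cv2.copyMakeBorder(cv2.resize(T[165:215,210:260],(500,500),interpolation=cv2.INTER_CUBIC),0,100,0,0,cv2.BORDER_CONSTANT)]))
E
```

```text
[(np.int32(24), array([380.62, 191.88]))] [(np.int32(8), array([237.38, 195.62]))]
```

View pics/z11.png

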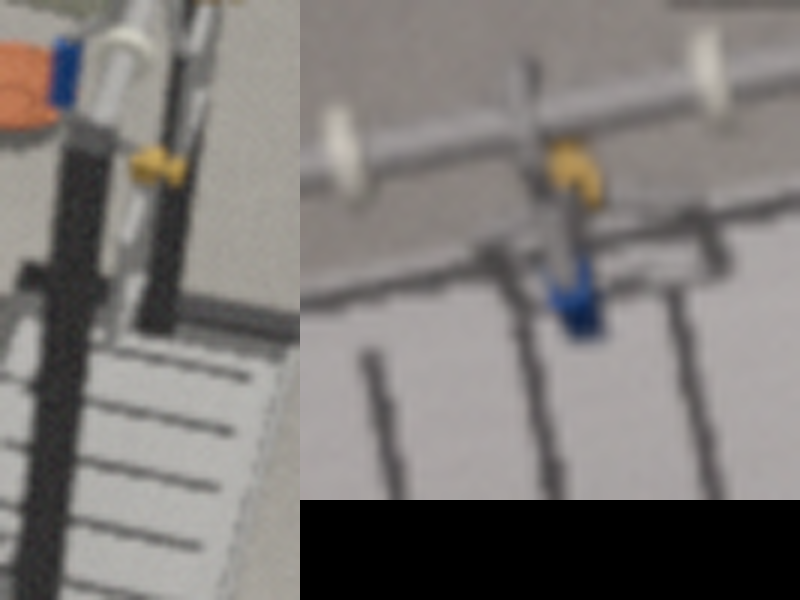

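```bash
python3 - <<'E'
from look import *
np.set_printoptions(precision=2,suppress=True)
F=fr(YB)
s,e=tri((380.62,191.88),(237.38,195.62));print("sleeve",s,e)
print("sleeve in bay",F.T@(s-BAY), "Tplane",F.T@(plane("top",(237.38,195.62),302)-BAY))
O=BAY+F@[1.5,0.6,-3]
for l in((-30,0,-43),(10,-26,-161),(10,-26,-168),(10,-26,-154),(10,-26,-95),(10,26,-161)):print(l,proj("scene",O+F@l),proj("top",O+F@l))
E
```

```text
sleeve [621.47 174.65 297.24] 6.490727289587261
sleeve in bay [-29.59   2.81 -47.76] Tplane [-34.14   1.15 -43.  ]
(-30, 0, -43) [379.68 192.23] [237.35 193.62]
(10, -26, -161) [388.39 236.62] [251.06 188.81]
(10, -26, -168) [388.14 238.62] [251.38 189.54]
(10, -26, -154) [388.65 234.6 ] [250.73 188.06]
(10, -26, -95) [390.85 217.15] [247.85 181.51]
(10, 26, -161) [392.43 224.82] [231.   192.93]
```

>>> {"op": "move_arm", "data": {
  "plan": [
    [[0.1, -0.5, -0.3], [0.015, 0, -0.012]],
    [[0.2, -1, -0.6], [0.03, 0, -0.024]],
    [[0.2, -1, -0.6], [0.046, 0, -0.036]]
  ],
  "grip": 0.1
}}

```text
clock: 15.6
ee_pos: [468.6, 11.9, 327.8]
tcp_rot: [-0.004, 0.916, -0.163]
contact_force: [0.0, 0.7, -0.5]
opening: 39.7
```

```bash
cat >> h.py <<'E'
YK=-9.;RK=gr(YK,SL);KG=np.array([528,-200.5,74]);KT=grasp2tcp(KG,RK)
E
python3 - <<'E'
from h import *
p,R,o=cur();print(p);move(KT-RK.apply([120,0,0]),RK)
E
```

```text
[468.57761051  11.8597037  327.84660042]
shift [ 1.57   -1.9992 -0.8255] turn [ 0.     -0.0014  0.0005] rows 4.3
```

>>> {"op": "move_arm", "data": {
  "plan": [
    [[0.3, -0.5, -0.2], [0, -0.0014, 0]],
    [[0.6, -1, -0.4], [0, -0.0014, 0.0005]]
  ]
}}

```text
clock: 15.85
ee_pos: [462.3, -73.0, 263.5]
tcp_rot: [0.002, 0.904, -0.132]
contact_force: [0.8, 1.1, -1.2]
opening: 39.5
```

>>> {"op": "move_arm", "data": {
  "plan": [
    [[0.48, -0.35, -0.2], [0, 0, 0]],
    [[0.9, -0.7, -0.35], [0, 0, 0]],
    [[0.95, -0.98, -0.42], [0, 0, 0]],
    [[0.95, -0.98, -0.42], [0, 0, 0]]
  ]
}}

```text
clock: 16.35
ee_pos: [472.3, -177.2, 161.4]
tcp_rot: [0.007, 0.909, -0.141]
contact_force: [-0.6, 0.1, 0.4]
opening: 39.6
```

```bash
python3 - <<'E'
from look import *
look("12",("scene",220,260,320,360),("top",340,190,440,290))
p,R,o=cur();print(p,o["contact_force"],o["opening"]);move(KT-RK.apply([120,0,0]),RK);move(KT,RK)
E
```

```text
[ 473.44479758 -175.76553608  163.72305163] [-0.00491008 -0.63785463 -0.10153698] 39.738781116804965
shift [ 0.0506 -0.1585 -0.099 ] turn [ 0.0016  0.0003 -0.0018] rows 0.3
shift [ 1.2505 -0.1718 -0.1016] turn [ 0.0016  0.0003 -0.0018] rows 2.0
```

View pics/z12.png

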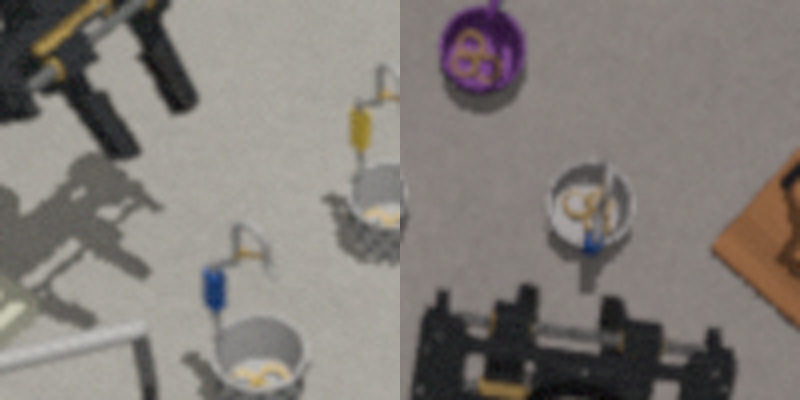

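The sleeve is at (top crop 592,243) and the fingers at (527,300) and (612,310). That agrees with the computed 16 mm sideways correction.

>>> {"op": "move_arm", "data": {
  "plan": [
    [[0.05, -0.16, -0.1], [0.0016, 0, -0.0018]],
    [[0.3, -0.17, -0.1], [0.0016, 0, -0.0018]],
    [[0.6, -0.17, -0.1], [0.0016, 0, -0.0018]],
    [[0.6, -0.17, -0.1], [0.0016, 0, -0.0018]]
  ]
}}

```text
clock: 16.95
ee_pos: [503.8, -186.3, 119.7]
tcp_rot: [-0.016, 0.922, -0.178]
contact_force: [0.0, -0.5, 0.7]
opening: 39.6
```

```bash
python3 - <<'E'
from look import *
look("13",("scene",220,260,320,360),("top",340,190,440,290))
p,R,o=cur();print(p,o["contact_force"],o["opening"]);move(KT,RK)
E
```

```text
[ 503.37372584 -187.07975652  120.78492874] [-0.91566742 -0.66028076  0.63492832] 39.72056005184776
shift [ 0.7236 -0.084  -0.0705] turn [-0.0002 -0.002   0.0022] rows 1.2
```

View pics/z13.png

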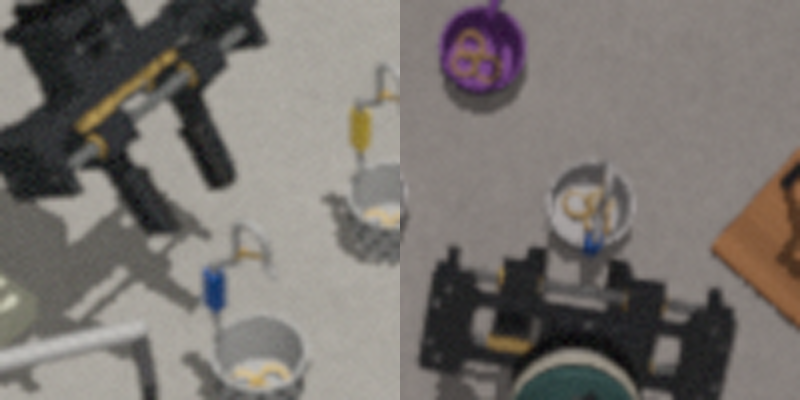

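>>> {"op": "move_arm", "data": {
  "plan": [
    [[0.0, -0.08, -0.07], [0, -0.002, 0.002]],
    [[0.2, -0.08, -0.07], [0, -0.002, 0.002]],
    [[0.4, -0.08, -0.07], [0, -0.002, 0.002]],
    [[0.4, -0.08, -0.07], [0, -0.002, 0.002]]
  ]
}}

```text
clock: 17.55
ee_pos: [523.7, -189.0, 98.3]
tcp_rot: [-0.024, 0.934, -0.198]
contact_force: [-0.6, 0.9, 0.1]
opening: 39.9
```

```bash
python3 - <<'E'
from look import *
look("14",("scene",220,260,320,360),("top",340,190,440,290))
p,R,o=cur();print(p,o["contact_force"],o["opening"],o["q"]);move(KT,RK)
E
```

```text
[ 523.4681244  -189.07440649   98.70300388] [ 0.29941038  0.38211837 -0.77988895] 39.436869271114524 [-0.49980024 -0.10768761  2.43237828  0.72947006  0.26787445 -2.55131713]
shift [ 0.4283 -0.096  -0.0905] turn [-0.0014 -0.0042  0.004 ] rows 0.7
```

View pics/z14.png

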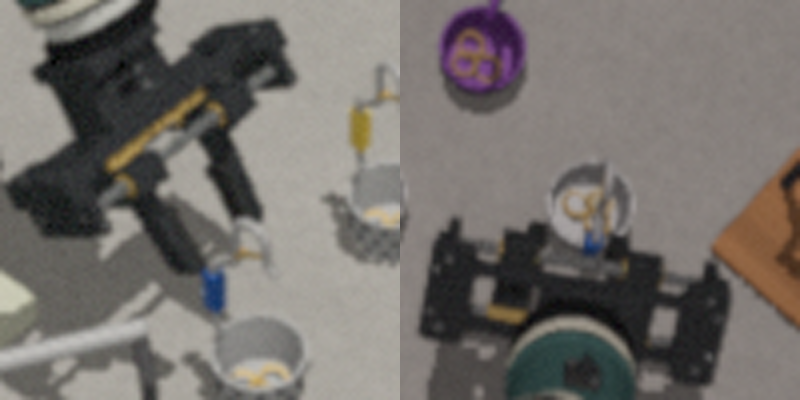

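Joint 6 has reached its limit near a wrist singularity (joint 5 is about 0.27). I'll back off and use a 30° slant with an azimuth closer to the arm plane.

>>> {"op": "move_arm", "data": {
  "plan": [
    [[-0.4, 0, 0], [0, 0, 0]],
    [[-0.8, 0, 0], [0, 0, 0]],
    [[-0.8, 0, 0], [0, 0, 0]]
  ]
}}

```text
clock: 18.02
ee_pos: [477.6, -180.8, 166.5]
tcp_rot: [-0.029, 0.927, -0.204]
contact_force: [0.0, -0.2, 0.6]
opening: 39.6
```

```bash
cat >> h.py <<'E'
YK=-14.;SL=30;RK=gr(YK,SL);KT=grasp2tcp(KG,RK)
E
python3 - <<'E'
from look import *
p,R,o=cur();print(p,o["contact_force"],o["q"]);move(KT-RK.apply([80,0,0]),RK)
E
```

```text
[ 477.59409954 -180.8081123   166.47716314] [ 0.02555545 -0.23800523  0.57934561] [-0.5457996  -0.34609197  2.46186136  0.4750917   0.45556844 -2.31051299]
shift [ 0.4544 -0.0768 -0.0571] turn [ 0.0101  0.0191 -0.0033] rows 0.7
```

>>> {"op": "move_arm", "data": {
  "plan": [
    [[0, -0.08, -0.06], [0.01, 0.019, -0.003]],
    [[0.2, -0.08, -0.06], [0.01, 0.019, -0.003]],
    [[0.45, -0.08, -0.06], [0.01, 0.019, -0.003]],
    [[0.45, -0.08, -0.06], [0.01, 0.019, -0.003]]
  ]
}}

```text
clock: 18.52
ee_pos: [496.1, -191.1, 119.9]
tcp_rot: [0.011, 1.059, -0.232]
contact_force: [-0.3, 0.6, -0.3]
opening: 39.5
```

```bash
python3 - <<'E'
from look import *
look("15",("scene",220,260,320,360),("top",340,190,440,290))
p,R,o=cur();print(p,o["contact_force"],o["q"]);move(KT-RK.apply([80,0,0]),RK);move(KT,RK)
E
```

```text
[ 496.5484253  -191.59817472  121.82947721] [0.07132159 0.17077239 0.37591523] [-0.49752778 -0.17296749  2.38144026  0.29940078  0.45061659 -2.06331653]
shift [-0.0329 -0.0101  0.0435] turn [-0.     -0.0014 -0.0008] rows 0.1
shift [ 0.7671 -0.0143  0.0504] turn [-0.     -0.0014 -0.0008] rows 1.2
```

View pics/z15.png

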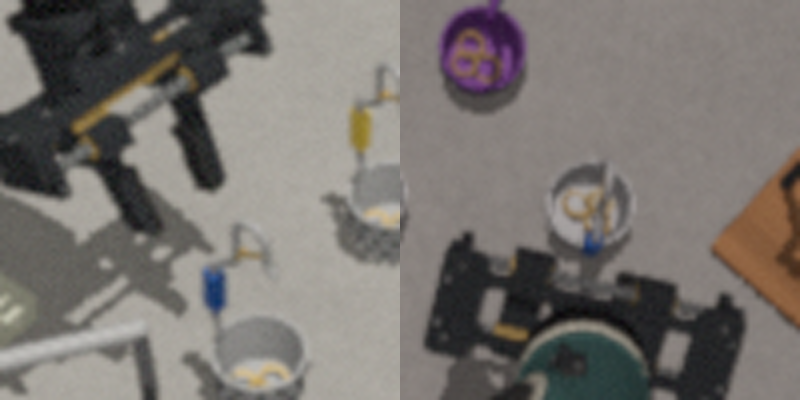

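```bash
cat >> h.py <<'E'
SL=33;RK=gr(YK,SL);KG=np.array([525.,-200,73]);KT=grasp2tcp(KG,RK)
E
python3 - <<'E'
from look import *
move(KT-RK.apply([35,0,0]),RK);move(KT,RK)
E
```

```text
shift [ 0.4112 -0.0148  0.0077] turn [-0.     -0.0097 -0.0008] rows 0.7
shift [ 0.7605 -0.0167  0.029 ] turn [-0.     -0.0097 -0.0008] rows 1.2
```

>>> {"op": "move_arm", "data": {
  "plan": [
    [[0.14, -0.015, 0.01], [0, -0.01, 0]],
    [[0.28, -0.015, 0.01], [0, -0.01, 0]],
    [[0.41, -0.015, 0.01], [0, -0.01, 0]],
    [[0.41, -0.015, 0.01], [0, -0.01, 0]]
  ]
}}

```text
clock: 19.12
ee_pos: [517.0, -198.2, 87.4]
tcp_rot: [0.008, 0.992, -0.235]
contact_force: [-0.7, -0.1, 0.3]
opening: 39.6
```

```bash
python3 - <<'E'
from look import *
look("16",("scene",220,260,320,360),("top",340,190,440,290))
p,R,o=cur();print(p,o["contact_force"],o["q"]);move(KT,RK)
E
```

```text
[ 517.40027056 -198.39907898   88.25979337] [0.30650467 0.32803364 0.01499055] [-0.49903966 -0.08235303  2.40875176  0.5262578   0.2878085  -2.29337324]
shift [ 0.3602  0.0012 -0.0197] turn [-0.      0.0007 -0.0007] rows 0.6
```

View pics/z16.png

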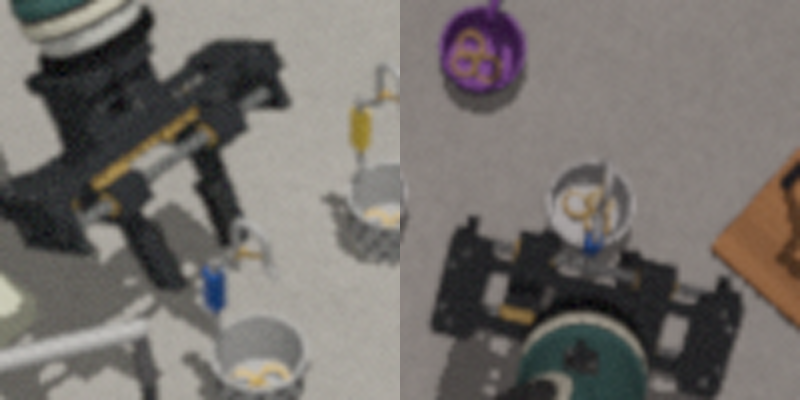

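```bash
cat >> h.py <<'E'
YK=-16.;RK=gr(YK,SL);KT=grasp2tcp(KG,RK)
E
python3 - <<'E'
from look import *
move(KT,RK)
E
```

```text
shift [ 0.3601 -0.0024 -0.0197] turn [ 0.0046  0.0007 -0.0038] rows 0.6
```

>>> {"op": "move_arm", "data": {
  "plan": [
    [[0.0, 0, -0.01], [0.0046, 0, -0.0038]],
    [[0.12, 0, -0.015], [0.0046, 0, -0.0038]],
    [[0.24, 0, -0.02], [0.0046, 0, -0.0038]],
    [[0.36, 0, -0.02], [0.0046, 0, -0.0038]],
    [[0.36, 0, -0.02], [0.0046, 0, -0.0038]]
  ]
}}

```text
clock: 19.85
ee_pos: [535.0, -202.5, 56.5]
tcp_rot: [0.0, 0.991, -0.279]
contact_force: [-0.3, -0.6, 0.1]
opening: 39.6
```

```bash
python3 - <<'E'
from look import *
look("17",("scene",220,260,320,360),("top",340,190,440,290))
p,R,o=cur();print(p,o["contact_force"],o["q"]);move(KT,RK)
E
```

```text
[ 535.05331035 -202.6139217    57.07753898] [ 0.58288793 -0.46532198 -0.06783589] [-0.46625044  0.01619546  2.39346331  0.57253517  0.18903421 -2.29227868]
shift [-0.0001 -0.0026 -0.0004] turn [0.     0.0007 0.    ] rows 0.0
```

View pics/z17.png

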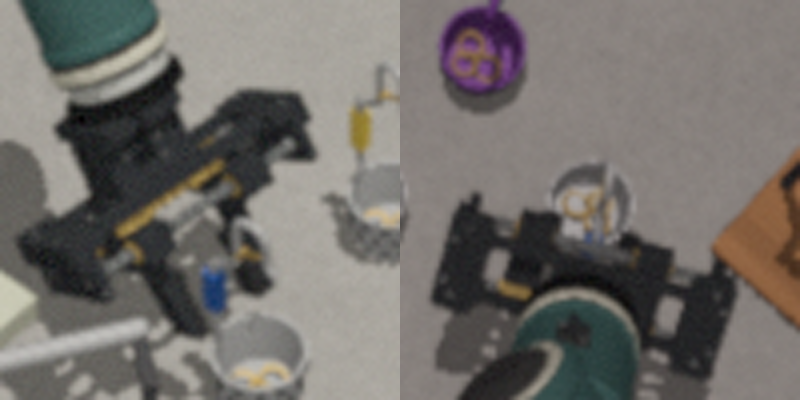

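The sleeve (scene crop 213,290) sits midway between the fingertips (185,315 and 255,280). Closing gently first, then firmly.

>>> {"op": "move_arm", "data": {
  "plan": [
    [[0, 0, 0], [0, 0, 0]],
    [[0, 0, 0], [0, 0, 0]],
    [[0, 0, 0], [0, 0, 0]],
    [[0, 0, 0], [0, 0, 0]],
    [[0, 0, 0], [0, 0, 0]]
  ],
  "grip": 1,
  "newtons": 15
}}

```text
clock: 20.58
ee_pos: [535.2, -202.6, 56.6]
tcp_rot: [-0.0, 0.991, -0.28]
contact_force: [0.5, 0.2, 1.4]
opening: 10.0
```

>>> {"op": "move_arm", "data": {
  "plan": [
    [[0, 0, 0], [0, 0, 0]],
    [[0, 0, 0], [0, 0, 0]]
  ],
  "newtons": 55
}}

```text
clock: 20.82
ee_pos: [535.2, -202.6, 56.6]
tcp_rot: [-0.001, 0.991, -0.28]
contact_force: [-0.2, 0.6, 2.1]
opening: 9.8
```

```bash
python3 - <<'E'
from look import *
look("18",("scene",220,260,320,360),("top",340,190,440,290))
p,R,o=cur();print(p,o["contact_force"],o["opening"],o["q"]);move(p+[0,0,20],R);move(p+[0,0,100],R)
E
```

```text
[ 535.22632304 -202.65011285   56.64173675] [0.64244815 0.3024761  2.36345043] 9.24256763011715 [-0.4660283   0.01748785  2.39319059  0.57384083  0.18820128 -2.2935238 ]
shift [-1.673e-01 -1.000e-04  1.097e-01] turn [0. 0. 0.] rows 0.3
shift [-8.363e-01 -3.000e-04  5.483e-01] turn [0. 0. 0.] rows 1.6
```

View pics/z18.png

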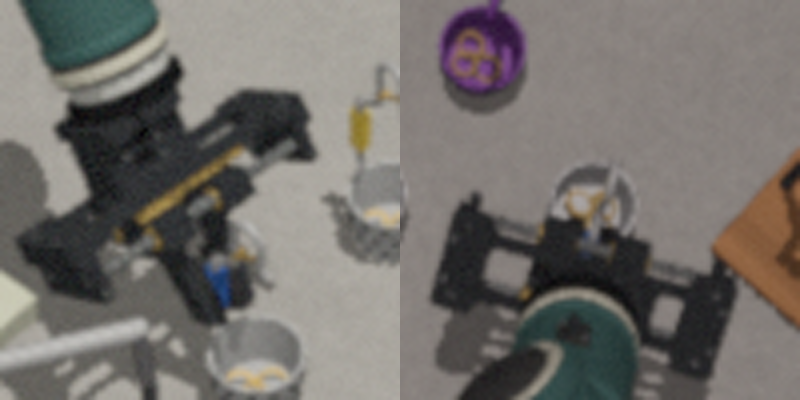

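>>> {"op": "move_arm", "data": {
  "plan": [
    [[-0.04, 0, 0.028], [0, 0, 0]],
    [[-0.08, 0, 0.055], [0, 0, 0]],
    [[-0.16, 0, 0.11], [0, 0, 0]],
    [[-0.25, 0, 0.16], [0, 0, 0]],
    [[-0.25, 0, 0.16], [0, 0, 0]]
  ]
}}

```text
clock: 21.55
ee_pos: [534.9, -202.6, 86.8]
tcp_rot: [-0.001, 0.99, -0.28]
contact_force: [0.0, 0.1, -1.9]
opening: 9.1
```

```bash
python3 - <<'E'
from look import *
look("19",("scene",220,250,320,350),("top",340,190,440,290))
p,R,o=cur();print(p,o["contact_force"],o["wrist_torque"],o["q"]);move(p+[0,0,100],R)
E
```

```text
[ 534.28854997 -202.2306143    85.72253554] [ 0.21748409  0.23666363 -1.78752887] [0.1545123  0.43727678 0.00147605] [-0.46626242 -0.04417623  2.37915091  0.4133399   0.25628572 -2.12928675]
shift [-0.8369 -0.      0.5473] turn [0. 0. 0.] rows 1.6
```

View pics/z19.png

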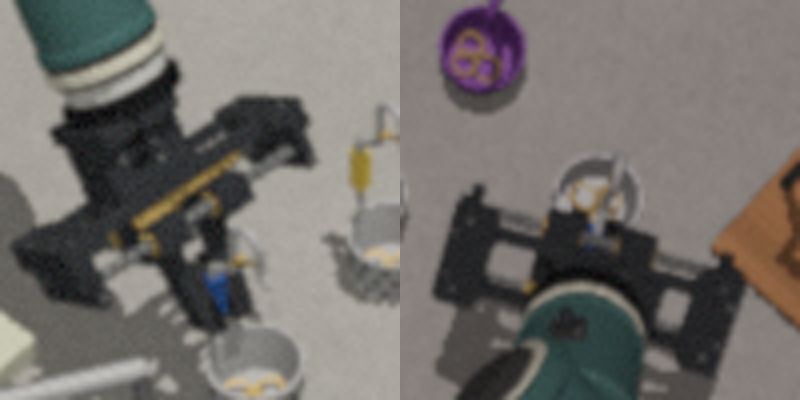

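>>> {"op": "move_arm", "data": {
  "plan": [
    [[-0.3, 0, 0.2], [0, 0, 0]],
    [[-0.6, 0, 0.3], [0, 0, 0]],
    [[-0.9, 0, 0.4], [0, 0, 0]]
  ]
}}

```text
clock: 22.02
ee_pos: [518.6, -197.7, 183.0]
tcp_rot: [0.0, 0.993, -0.279]
contact_force: [0.9, -0.0, -2.9]
opening: 9.2
```

```bash
cat >> h.py <<'E'
RD=gr(YB,SL)
LOOP=BAY+fr(YB)@[11,0.8,-164]
SG=np.array([32.,0,72])   # seat minus grasp in basket frame
def dt(dx,dz,dy=0): return grasp2tcp(LOOP+fr(YB)@[dx,dy,dz]-fr(YB)@SG,RD)
E
python3 - <<'E'
from look import *
p,R,o=cur();print(p,o["contact_force"],o["q"]);print(dt(-100,120));move(dt(-100,120),RD)
E
```

```text
[ 518.58289045 -197.65508417  182.9534598 ] [ 0.91286397 -0.01518048 -2.94997064] [-0.47422008 -0.24103598  2.32863262  0.2247134   0.49569726 -1.93321717]
[542.56119905 155.96593088 213.06525921]
shift [-0.6579  3.4655 -0.4589] turn [-0.065   0.0003  0.0422] rows 5.7
```

>>> {"op": "move_arm", "data": {
  "plan": [
    [[-0.3, 0.1, 0.18], [0, 0, 0]],
    [[-0.6, 0.4, 0.3], [0, 0, 0]],
    [[-0.6, 0.9, 0.3], [0, 0, 0]]
  ]
}}

```text
clock: 22.4
ee_pos: [538.2, -110.1, 253.8]
tcp_rot: [0.001, 0.985, -0.282]
contact_force: [-0.1, -0.5, -1.4]
opening: 9.4
```

>>> {"op": "move_arm", "data": {
  "plan": [
    [[0, 0.5, -0.1], [-0.013, 0, 0.008]],
    [[0, 1, -0.2], [-0.026, 0, 0.017]],
    [[0, 1, -0.2], [-0.039, 0, 0.025]],
    [[0, 1, -0.2], [-0.052, 0, 0.034]],
    [[0, 1, -0.2], [-0.065, 0, 0.042]]
  ]
}}

```text
clock: 23.02
ee_pos: [547.5, -7.9, 237.6]
tcp_rot: [-0.004, 0.993, 0.208]
contact_force: [-0.4, -0.3, -2.1]
opening: 9.2
```

```bash
python3 - <<'E'
from look import *
p,R,o=cur();print(p,o["contact_force"],o["q"]);print(dt(-100,120));move(dt(-100,120),RD)
E
```

```text
[547.53594814  -7.94028622 237.5799671 ] [-0.39757853 -0.32996736 -2.06466996] [-0.19347311 -0.30772212  2.26949773  0.35067453  0.6699091  -2.1958839 ]
[542.56119905 155.96593088 213.06525921]
shift [0.3636 1.6136 0.1156] turn [ 0.0007  0.0002 -0.    ] rows 2.7
```

>>> {"op": "move_arm", "data": {
  "plan": [
    [[0, 0.4, 0], [0, 0, 0]],
    [[0.1, 0.9, 0.05], [0, 0, 0]],
    [[0.1, 0.9, 0.05], [0, 0, 0]]
  ]
}}

```text
clock: 23.4
ee_pos: [537.6, 84.7, 231.1]
tcp_rot: [-0.004, 0.995, 0.21]
contact_force: [0.8, -0.2, -1.7]
opening: 9.3
```

>>> {"op": "move_arm", "data": {
  "plan": [
    [[0.1, 0.3, 0], [0, 0, 0]],
    [[0.26, 0.7, 0.07], [0, 0, 0]],
    [[0.26, 0.7, 0.07], [0, 0, 0]],
    [[0.26, 0.7, 0.07], [0, 0, 0]]
  ]
}}

```text
clock: 23.9
ee_pos: [544.2, 153.3, 214.1]
tcp_rot: [-0.006, 0.994, 0.202]
contact_force: [0.1, -0.7, -2.6]
opening: 9.1
```

```bash
python3 - <<'E'
from look import *
look("20",("scene",330,170,430,270),("top",200,160,280,240))
p,R,o=cur();print(p,o["contact_force"],o["q"]);move(dt(-100,120),RD);move(dt(-70,46),RD)
E
```

```text
[544.54587879 152.67764405 214.74139771] [ 0.13906568 -0.48183901 -0.62575435] [ 0.24334277 -0.25650298  2.27705261 -0.04507976  0.54335042 -1.50211256]
shift [ 0.007   0.0363 -0.0198] turn [-0.      0.0004  0.0006] rows 0.1
shift [ 0.7906  0.0392 -0.1732] turn [-0.      0.0004  0.0006] rows 1.3
```

View pics/z20.png

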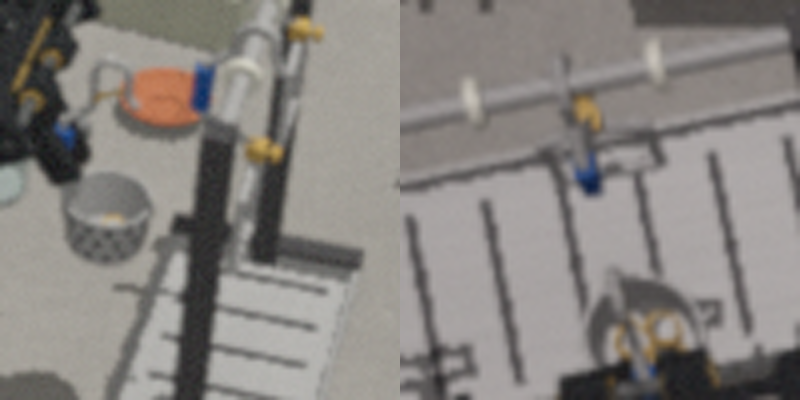

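```bash
python3 - <<'E'
from look import *
np.set_printoptions(precision=1,suppress=True)
F=fr(YB);p,R,o=cur();G=p-R.apply([19,0,0]);S0=G+F@SG
for l in((0,0,10),(20,0,-29),(12,0,-10),(-32,0,-71)):print(l,proj("scene",S0+F@l),proj("top",S0+F@l))
S=cv2.imread("pics/scene20.png");T=cv2.imread("pics/top20.png")
print(blobs(S[:,:,::-1].copy(),"blue",(340,190,375,220)),blobs(T[:,:,::-1].copy(),"blue",(240,220,260,245)))
a=cv2.resize(S[175:245,330:400],(400,400),interpolation=cv2.INTER_CUBIC);b=cv2.resize(T[200:240,230:270],(400,400),interpolation=cv2.INTER_CUBIC)
cv2.imwrite("pics/z21.png",np.hstack([a,b]))
E
```

```text
(0, 0, 10) [357.3 184.3] [242.7 216.2]
(20, 0, -29) [363.8 198. ] [243.3 211.8]
(12, 0, -10) [361.3 191.5] [242.9 213.2]
(-32, 0, -71) [343.8 206.9] [249.5 236.3]
[(np.int32(12), array([346.6, 203.8]))] []
```

View pics/z21.png

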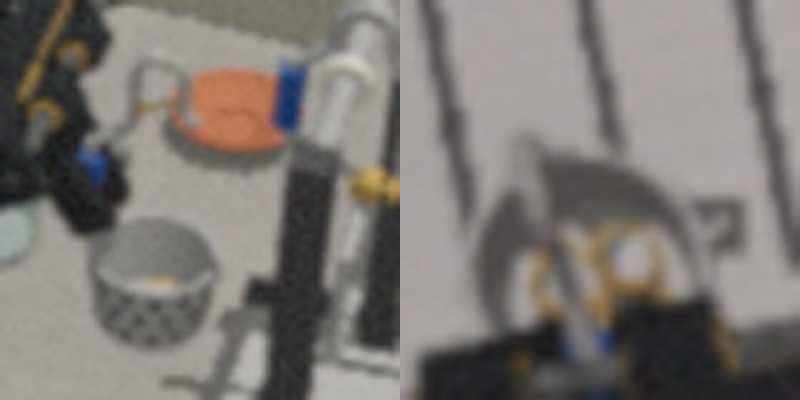

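Predicted and seen hook pixels agree within about 1 px (bow top 357.6,184.6). Lowering to the insertion height, then moving level through the loop.

>>> {"op": "move_arm", "data": {
  "plan": [
    [[0.2, 0.02, -0.04], [0, 0, 0]],
    [[0.4, 0.03, -0.09], [0, 0, 0]],
    [[0.6, 0.04, -0.13], [0, 0, 0]],
    [[0.79, 0.04, -0.17], [0, 0, 0]],
    [[0.79, 0.04, -0.17], [0, 0, 0]]
  ]
}}

```text
clock: 24.62
ee_pos: [571.3, 161.9, 137.7]
tcp_rot: [-0.006, 0.995, 0.2]
contact_force: [-0.3, 0.1, -2.0]
opening: 9.2
```

```bash
python3 - <<'E'
from look import *
look("22",("scene",340,170,420,250),("top",210,170,270,230))
p,R,o=cur();print(p,o["contact_force"],o["q"]);move(dt(-70,46),RD);move(dt(-35,46),RD);move(dt(0,46),RD)
E
```

```text
[572.36962712 162.69398665 139.84997721] [ 0.02034692  0.1050619  -1.62025209] [ 0.25061525 -0.09015822  2.29618387 -0.07755184  0.35795194 -1.46201146]
shift [ 0.0035 -0.0044 -0.0089] turn [-0.      0.0005  0.0006] rows 0.0
shift [ 0.1951 -0.0036  0.284 ] turn [-0.      0.0005  0.0006] rows 0.6
shift [ 0.3867 -0.0028  0.5769] turn [-0.      0.0005  0.0006] rows 1.1
```

View pics/z22.png

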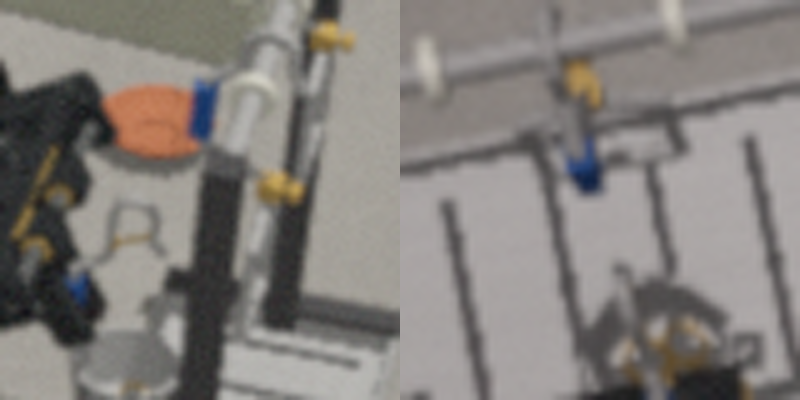

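>>> {"op": "move_arm", "data": {
  "plan": [
    [[0.06, 0, 0.09], [0, 0, 0]],
    [[0.13, 0, 0.19], [0, 0, 0]],
    [[0.19, 0, 0.285], [0, 0, 0]],
    [[0.19, 0, 0.285], [0, 0, 0]]
  ]
}}

```text
clock: 25.22
ee_pos: [607.0, 171.1, 139.7]
tcp_rot: [-0.005, 0.991, 0.203]
contact_force: [0.1, 0.1, -1.4]
opening: 9.0
```

>>> {"op": "move_arm", "data": {
  "plan": [
    [[0.06, 0, 0.09], [0, 0, 0]],
    [[0.13, 0, 0.19], [0, 0, 0]],
    [[0.19, 0, 0.285], [0, 0, 0]],
    [[0.19, 0, 0.285], [0, 0, 0]]
  ]
}}

```text
clock: 25.72
ee_pos: [640.3, 178.0, 139.1]
tcp_rot: [-0.005, 0.991, 0.203]
contact_force: [-0.6, 0.5, -2.0]
opening: 9.4
```

```bash
python3 - <<'E'
from look import *
look("23",("scene",350,170,420,240),("top",210,160,260,210))
p,R,o=cur();print(p,o["contact_force"],o["q"]);move(dt(0,46),RD);move(dt(0,20),RD)
E
```

```text
[639.03314523 177.66164105 138.41576551] [ 0.64771172 -0.08892092 -1.72485661] [ 0.24578188  0.04768237  2.16437733 -0.06867626  0.35259872 -1.47539675]
shift [ 0.0008 -0.0134  0.013 ] turn [0.0002 0.0003 0.0005] rows 0.0
shift [ 0.2185 -0.0126 -0.1291] turn [0.0002 0.0003 0.0005] rows 0.4
```

View pics/z23.png

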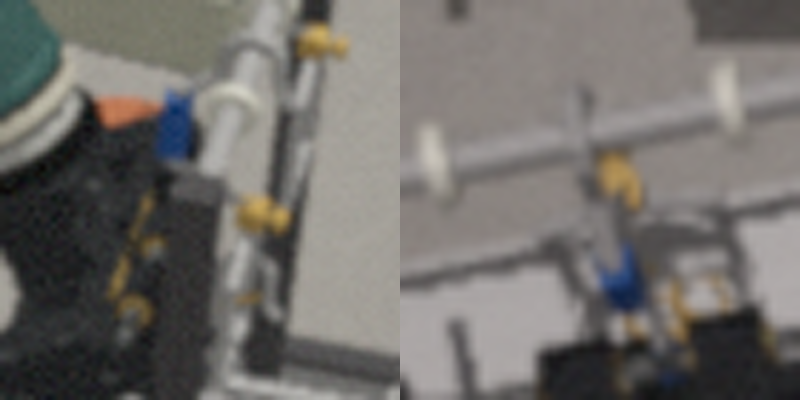

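>>> {"op": "move_arm", "data": {
  "plan": [
    [[0.02, -0.013, 0.0], [0, 0, 0]],
    [[0.05, -0.013, -0.02], [0, 0, 0]],
    [[0.085, -0.013, -0.043], [0, 0, 0]],
    [[0.085, -0.013, -0.043], [0, 0, 0]]
  ]
}}

```text
clock: 26.32
ee_pos: [639.8, 176.5, 128.4]
tcp_rot: [-0.005, 0.993, 0.202]
contact_force: [0.6, -0.5, -2.2]
opening: 9.6
```

```bash
python3 - <<'E'
from look import *
look("24",("scene",350,170,420,240),("top",210,160,260,210))
p,R,o=cur();print(p,o["contact_force"],o["wrist_torque"]);move(dt(0,30),RD);move(dt(0,20),RD)
E
```

```text
[640.24784798 176.61640961 129.05053821] [ 0.53626443  0.71644198 -2.12035347] [-0.0428927   0.42899897 -0.00828159]
shift [ 0.051  -0.0005 -0.0314] turn [0.0002 0.0004 0.0004] rows 0.1
shift [ 0.1347 -0.0002 -0.0861] turn [0.0002 0.0004 0.0004] rows 0.3
```

View pics/z24.png

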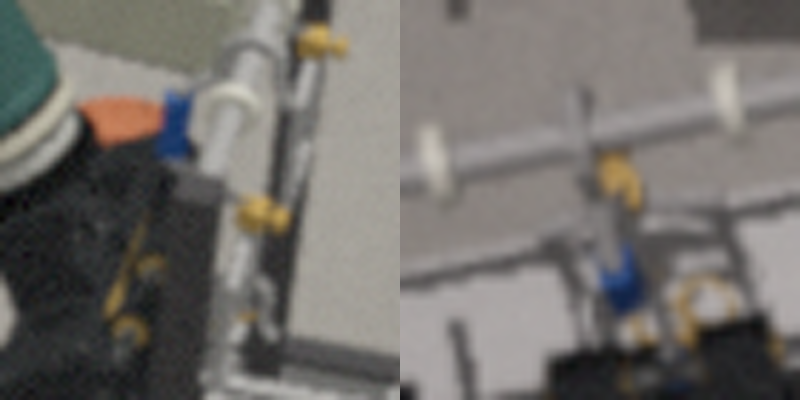

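>>> {"op": "move_arm", "data": {
  "plan": [
    [[0.025, 0, -0.016], [0, 0, 0]],
    [[0.05, 0, -0.031], [0, 0, 0]],
    [[0.05, 0, -0.031], [0, 0, 0]]
  ]
}}

```text
clock: 26.8
ee_pos: [640.3, 176.6, 122.9]
tcp_rot: [-0.005, 0.993, 0.202]
contact_force: [0.2, -0.7, -0.7]
opening: 9.0
```

>>> {"op": "move_arm", "data": {
  "plan": [
    [[0.01, 0, -0.007], [0, 0, 0]],
    [[0.02, 0, -0.013], [0, 0, 0]],
    [[0.02, 0, -0.013], [0, 0, 0]]
  ]
}}

```text
clock: 27.18
ee_pos: [640.5, 176.6, 120.9]
tcp_rot: [-0.005, 0.992, 0.203]
contact_force: [0.4, -0.1, -1.7]
opening: 9.8
```

>>> {"op": "move_arm", "data": {
  "plan": [
    [[0.01, 0, -0.006], [0, 0, 0]],
    [[0.017, 0, -0.011], [0, 0, 0]],
    [[0.017, 0, -0.011], [0, 0, 0]]
  ]
}}

```text
clock: 27.55
ee_pos: [640.5, 176.6, 118.8]
tcp_rot: [-0.005, 0.992, 0.203]
contact_force: [0.3, -0.1, -2.2]
opening: 9.3
```

>>> {"op": "move_arm", "data": {
  "plan": [
    [[0.01, 0, -0.006], [0, 0, 0]],
    [[0.017, 0, -0.011], [0, 0, 0]],
    [[0.017, 0, -0.011], [0, 0, 0]]
  ]
}}

```text
clock: 27.92
ee_pos: [640.4, 176.6, 116.8]
tcp_rot: [-0.005, 0.992, 0.203]
contact_force: [-0.4, 0.0, -2.1]
opening: 9.1
```

>>> {"op": "move_arm", "data": {
  "plan": [
    [[0.01, 0, -0.006], [0, 0, 0]],
    [[0.017, 0, -0.011], [0, 0, 0]],
    [[0.017, 0, -0.011], [0, 0, 0]]
  ]
}}

```text
clock: 28.3
ee_pos: [641.3, 176.8, 115.8]
tcp_rot: [-0.005, 0.99, 0.203]
contact_force: [-0.4, 0.3, 0.8]
opening: 9.1
```

>>> {"op": "move_arm", "data": {
  "plan": [
    [[0.008, 0, -0.005], [0, 0, 0]],
    [[0.008, 0, -0.005], [0, 0, 0]]
  ]
}}

```text
clock: 28.55
ee_pos: [641.6, 176.9, 115.3]
tcp_rot: [-0.005, 0.989, 0.203]
contact_force: [-1.1, -0.2, 4.1]
opening: 9.2
```

>>> {"op": "move_arm", "data": {
  "plan": [
    [[0.006, 0, -0.004], [0, 0, 0]],
    [[0.006, 0, -0.004], [0, 0, 0]]
  ]
}}

```text
clock: 28.8
ee_pos: [642.0, 177.0, 115.0]
tcp_rot: [-0.005, 0.988, 0.203]
contact_force: [-0.9, -0.1, 5.6]
opening: 9.3
```

>>> {"op": "move_arm", "data": {
  "plan": [
    [[0.004, 0, -0.003], [0, 0, 0]],
    [[0.004, 0, -0.003], [0, 0, 0]]
  ]
}}

```text
clock: 29.05
ee_pos: [642.3, 177.1, 114.9]
tcp_rot: [-0.005, 0.987, 0.203]
contact_force: [0.7, 0.2, 6.0]
opening: 9.4
```

```bash
python3 - <<'E'
from look import *
look("25",("scene",350,170,420,240),("top",210,160,260,210))
p,R,o=cur();print(p,o["contact_force"],o["wrist_torque"])
E
```

```text
[642.2803758  177.08179525 114.89043536] [ 0.06695678 -0.06057426  6.03687628] [ 0.11251113 -0.33766498  0.00434599]
```

View pics/z25.png

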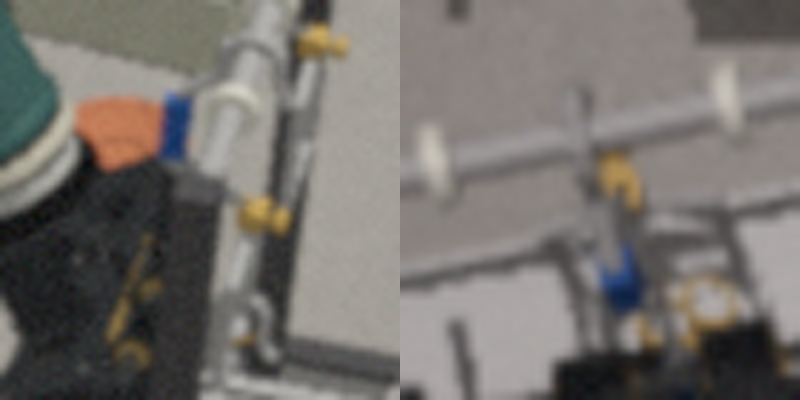

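>>> {"op": "move_arm", "data": {
  "plan": [
    [[0.004, 0, -0.003], [0, 0, 0]],
    [[0.004, 0, -0.003], [0, 0, 0]]
  ]
}}

```text
clock: 29.4
ee_pos: [642.6, 177.2, 114.8]
tcp_rot: [-0.005, 0.987, 0.203]
contact_force: [-0.2, 0.5, 6.7]
opening: 9.8
```

>>> {"op": "move_arm", "data": {
  "plan": [
    [[0.004, 0, -0.003], [0, 0, 0]],
    [[0.004, 0, -0.003], [0, 0, 0]]
  ]
}}

```text
clock: 29.65
ee_pos: [642.9, 177.2, 114.7]
tcp_rot: [-0.005, 0.986, 0.203]
contact_force: [-0.6, -0.0, 7.5]
opening: 9.4
```

>>> {"op": "move_arm", "data": {
  "plan": [
    [[-0.025, 0, 0.017], [0, 0, 0]],
    [[-0.036, 0, 0.0], [0, 0, 0]],
    [[-0.047, 0, -0.017], [0, 0, 0]],
    [[-0.047, 0, -0.017], [0, 0, 0]]
  ]
}}

```text
clock: 30.15
ee_pos: [636.7, 175.9, 115.1]
tcp_rot: [-0.005, 0.991, 0.203]
contact_force: [0.3, 0.4, 5.1]
opening: 9.2
```

>>> {"op": "move_arm", "data": {
  "plan": [
    [[0.008, 0, -0.005], [0, 0, 0]],
    [[0.008, 0, -0.005], [0, 0, 0]]
  ]
}}

```text
clock: 30.4
ee_pos: [637.5, 176.1, 114.9]
tcp_rot: [-0.005, 0.99, 0.203]
contact_force: [0.3, 0.1, 5.7]
opening: 9.4
```

>>> {"op": "move_arm", "data": {
  "plan": [
    [[0.006, 0, -0.004], [0, 0, 0]],
    [[0.006, 0, -0.004], [0, 0, 0]]
  ]
}}

```text
clock: 30.65
ee_pos: [638.0, 176.2, 114.7]
tcp_rot: [-0.005, 0.988, 0.203]
contact_force: [0.0, -0.5, 7.7]
opening: 9.3
```

```bash
python3 - <<'E'
from look import *
np.set_printoptions(precision=1,suppress=True)
S=bot.capture("scene")[:,:,::-1];cv2.imwrite("pics/scene26.png",S)
cv2.imwrite("pics/z26.png",cv2.resize(S[195:250,370:420],(545,600),interpolation=cv2.INTER_CUBIC))
p,R,o=cur();print(p,o["contact_force"],o["wrist_torque"])
F=fr(YB);G=p-R.apply([19,0,0]);S0=G+F@SG;print("seat rel LOOP",F.T@(S0-LOOP))
f=lambda q:((proj("scene",q)-[370,195])*10.9)
for n,l in(("bowtop",(0,0,10)),("tip",(20,0,-29)),("hinge",(-8.5,0,-24)),("gatetip",(8.5,0,-15)),("shank",(-11.5,0,-20))):print(n,f(S0+F@l))
for n,l in(("bar",(0,0,0)),("bar-y",(0,-26,0)),("bar+y",(0,26,0)),("top-y",(0,-26,70)),("clamp",(0,0,76))):print(n,f(LOOP+F@l))
E
```

```text
[638.  176.2 114.7] [-0.3 -0.2  7.7] [ 0.1 -0.5 -0. ]
seat rel LOOP [-2.5  0.1 21.6]
bowtop [223.6 285.6]
tip [287.7 425. ]
hinge [176.2 385.9]
gatetip [247.6 371.8]
shank [165.8 370.9]
bar [220.9 387.7]
bar-y [198.6 452.7]
bar+y [242.7 324.2]
top-y [227.1 227.2]
clamp [252.2 143.1]
```

View pics/z26.png

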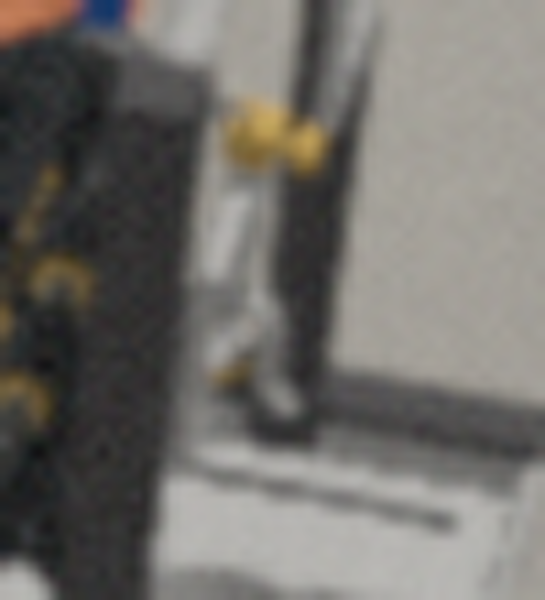

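The bar probably swings under load toward the hook's hinge side, where the lever is short. I'll unload, shift the hook about 10 mm to −x so the bar sits nearer the gate's tip, and press again.

>>> {"op": "move_arm", "data": {
  "plan": [
    [[-0.042, 0, 0.028], [0, 0, 0]],
    [[-0.06, 0, 0.0], [0, 0, 0]],
    [[-0.08, 0, -0.03], [0, 0, 0]],
    [[-0.097, 0, -0.056], [0, 0, 0]],
    [[-0.097, 0, -0.056], [0, 0, 0]]
  ]
}}

```text
clock: 31.32
ee_pos: [626.1, 173.6, 117.5]
tcp_rot: [-0.005, 0.993, 0.202]
contact_force: [-0.3, -0.1, -2.6]
opening: 9.0
```

```bash
python3 - <<'E'
from look import *
np.set_printoptions(precision=1,suppress=True)
S=bot.capture("scene")[:,:,::-1];cv2.imwrite("pics/scene27.png",S)
cv2.imwrite("pics/z27.png",cv2.resize(S[195:250,370:420],(545,600),interpolation=cv2.INTER_CUBIC))
p,R,o=cur();print(p,o["contact_force"],o["wrist_torque"])
F=fr(YB);G=p-R.apply([19,0,0]);S0=G+F@SG;print("seat rel LOOP",F.T@(S0-LOOP))
E
```

```text
[626.4 173.7 117.9] [ 0.6  0.9 -1.7] [-0.1  0.5  0. ]
seat rel LOOP [-14.3   0.1  24.8]
```

View pics/z27.png

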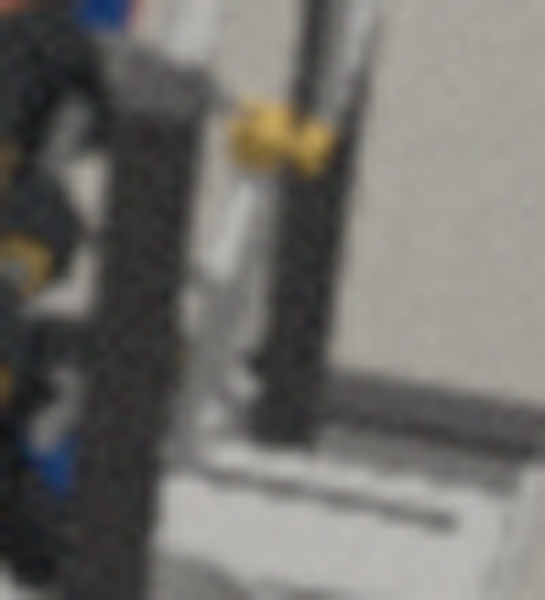

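>>> {"op": "move_arm", "data": {
  "plan": [
    [[0.022, 0, 0.034], [0, 0, 0]],
    [[0.03, 0, 0.029], [0, 0, 0]],
    [[0.03, 0, 0.029], [0, 0, 0]]
  ]
}}

```text
clock: 31.75
ee_pos: [630.9, 174.6, 117.1]
tcp_rot: [-0.005, 0.992, 0.203]
contact_force: [-1.0, 0.0, -2.7]
opening: 9.2
```

>>> {"op": "move_arm", "data": {
  "plan": [
    [[0.008, 0, -0.005], [0, 0, 0]],
    [[0.016, 0, -0.011], [0, 0, 0]],
    [[0.016, 0, -0.011], [0, 0, 0]]
  ]
}}

```text
clock: 32.12
ee_pos: [630.6, 174.5, 115.1]
tcp_rot: [-0.005, 0.992, 0.203]
contact_force: [0.9, 0.7, -1.4]
opening: 9.3
```

>>> {"op": "move_arm", "data": {
  "plan": [
    [[0.008, 0, -0.005], [0, 0, 0]],
    [[0.008, 0, -0.005], [0, 0, 0]]
  ]
}}

```text
clock: 32.38
ee_pos: [630.7, 174.5, 114.3]
tcp_rot: [-0.005, 0.992, 0.203]
contact_force: [0.1, 0.1, -1.2]
opening: 9.7
```

>>> {"op": "move_arm", "data": {
  "plan": [
    [[0.008, 0, -0.005], [0, 0, 0]],
    [[0.012, 0, -0.008], [0, 0, 0]],
    [[0.012, 0, -0.008], [0, 0, 0]]
  ]
}}

```text
clock: 32.75
ee_pos: [630.7, 174.6, 112.8]
tcp_rot: [-0.005, 0.992, 0.203]
contact_force: [-0.3, 0.4, -1.1]
opening: 8.9
```

>>> {"op": "move_arm", "data": {
  "plan": [
    [[0.008, 0, -0.005], [0, 0, 0]],
    [[0.012, 0, -0.008], [0, 0, 0]],
    [[0.012, 0, -0.008], [0, 0, 0]]
  ]
}}

```text
clock: 33.12
ee_pos: [630.9, 174.6, 111.6]
tcp_rot: [-0.005, 0.992, 0.203]
contact_force: [-0.2, -0.5, -1.7]
opening: 9.2
```

```bash
python3 - <<'E'
from look import *
np.set_printoptions(precision=1,suppress=True)
look("28",("scene",370,195,420,250),("top",215,165,255,205))
p,R,o=cur();print(p,o["contact_force"],o["wrist_torque"])
F=fr(YB);G=p-R.apply([19,0,0]);S0=G+F@SG;print("seat rel LOOP",F.T@(S0-LOOP))
f=lambda q:((proj("scene",q)-[370,195])*8)
for n,l in(("bowtop",(0,0,10)),("tip",(20,0,-29)),("hinge",(-8.5,0,-24)),("gatetip",(8.5,0,-15)),("shank",(-11.5,0,-20))):print(n,f(S0+F@l))
for n,l in(("bar",(0,0,0)),("bar-y",(0,-26,0)),("bar+y",(0,26,0)),("top-y",(0,-26,70)),("clamp",(0,0,76))):print(n,f(LOOP+F@l))
E
```

```text
[630.9 174.6 111.6] [ 0.9 -0.2 -1.6] [-0.   0.4  0. ]
seat rel LOOP [-9.8  0.1 18.5]
bowtop [141.7 212.5]
tip [188.9 314.6]
hinge [107.3 285.9]
gatetip [159.4 275.6]
shank [ 99.6 275. ]
bar [162.1 284.6]
bar-y [145.8 332.3]
bar+y [178.1 237.9]
top-y [166.7 166.8]
clamp [185.1 105.1]
```

View pics/z28.png

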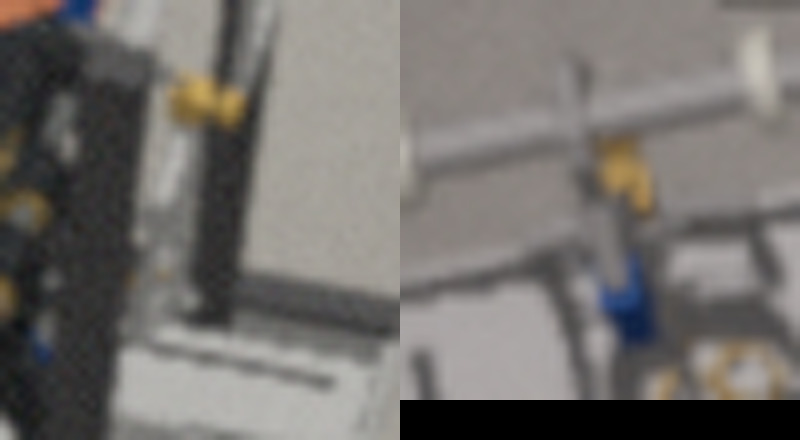

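The bar is inside the hook, near the gate's free end (brass at crop 163,275, tip at 195,300). Continuing down.

>>> {"op": "move_arm", "data": {
  "plan": [
    [[0.008, 0, -0.005], [0, 0, 0]],
    [[0.012, 0, -0.008], [0, 0, 0]],
    [[0.012, 0, -0.008], [0, 0, 0]]
  ]
}}

```text
clock: 33.6
ee_pos: [631.4, 174.7, 110.9]
tcp_rot: [-0.005, 0.99, 0.203]
contact_force: [0.2, -0.9, 2.4]
opening: 9.3
```

>>> {"op": "move_arm", "data": {
  "plan": [
    [[0.008, 0, -0.005], [0, 0, 0]],
    [[0.008, 0, -0.005], [0, 0, 0]]
  ]
}}

```text
clock: 33.85
ee_pos: [631.2, 174.7, 109.6]
tcp_rot: [-0.005, 0.991, 0.203]
contact_force: [-0.6, 0.6, 1.5]
opening: 9.1
```

>>> {"op": "move_arm", "data": {
  "plan": [
    [[0.006, 0, -0.004], [0, 0, 0]],
    [[0.006, 0, -0.004], [0, 0, 0]]
  ]
}}

```text
clock: 34.1
ee_pos: [630.8, 174.5, 108.4]
tcp_rot: [-0.005, 0.992, 0.203]
contact_force: [0.5, 0.3, 1.5]
opening: 9.1
```

The gate is yielding: z is falling at a steady force of about 3.5 N.

>>> {"op": "move_arm", "data": {
  "plan": [
    [[0.008, 0, -0.005], [0, 0, 0]],
    [[0.016, 0, -0.011], [0, 0, 0]],
    [[0.016, 0, -0.011], [0, 0, 0]]
  ]
}}

```text
clock: 34.48
ee_pos: [630.6, 174.5, 106.2]
tcp_rot: [-0.005, 0.992, 0.203]
contact_force: [-0.0, -0.1, 1.1]
opening: 9.4
```

>>> {"op": "move_arm", "data": {
  "plan": [
    [[0.008, 0, -0.005], [0, 0, 0]],
    [[0.016, 0, -0.011], [0, 0, 0]],
    [[0.016, 0, -0.011], [0, 0, 0]]
  ]
}}

```text
clock: 34.85
ee_pos: [630.5, 174.5, 104.2]
tcp_rot: [-0.005, 0.992, 0.202]
contact_force: [-0.2, -0.3, 1.2]
opening: 8.9
```

>>> {"op": "move_arm", "data": {
  "plan": [
    [[0.008, 0, -0.005], [0, 0, 0]],
    [[0.016, 0, -0.011], [0, 0, 0]],
    [[0.016, 0, -0.011], [0, 0, 0]]
  ]
}}

```text
clock: 35.22
ee_pos: [630.4, 174.5, 102.3]
tcp_rot: [-0.005, 0.992, 0.203]
contact_force: [-0.2, 0.4, 2.5]
opening: 9.6
```

>>> {"op": "move_arm", "data": {
  "plan": [
    [[0.008, 0, -0.005], [0, 0, 0]],
    [[0.016, 0, -0.011], [0, 0, 0]],
    [[0.016, 0, -0.011], [0, 0, 0]]
  ]
}}

```text
clock: 35.6
ee_pos: [630.3, 174.4, 100.3]
tcp_rot: [-0.005, 0.993, 0.202]
contact_force: [-0.1, 0.1, 2.0]
opening: 9.5
```

>>> {"op": "move_arm", "data": {
  "plan": [
    [[0.008, 0, -0.005], [0, 0, 0]],
    [[0.012, 0, -0.008], [0, 0, 0]],
    [[0.012, 0, -0.008], [0, 0, 0]]
  ]
}}

```text
clock: 35.98
ee_pos: [630.4, 174.4, 98.9]
tcp_rot: [-0.005, 0.992, 0.202]
contact_force: [-0.1, -0.5, 0.4]
opening: 9.4
```

>>> {"op": "move_arm", "data": {
  "plan": [
    [[0.008, 0, -0.005], [0, 0, 0]],
    [[0.008, 0, -0.005], [0, 0, 0]]
  ]
}}

```text
clock: 36.22
ee_pos: [630.4, 174.4, 97.9]
tcp_rot: [-0.005, 0.992, 0.203]
contact_force: [0.7, -0.3, 0.8]
opening: 9.2
```

>>> {"op": "move_arm", "data": {
  "plan": [
    [[0.008, 0, -0.005], [0, 0, 0]],
    [[0.012, 0, -0.008], [0, 0, 0]],
    [[0.012, 0, -0.008], [0, 0, 0]]
  ]
}}

```text
clock: 36.6
ee_pos: [630.3, 174.4, 96.4]
tcp_rot: [-0.005, 0.993, 0.202]
contact_force: [-0.3, 0.1, -0.3]
opening: 9.5
```

>>> {"op": "move_arm", "data": {
  "plan": [
    [[0.008, 0, -0.005], [0, 0, 0]],
    [[0.008, 0, -0.005], [0, 0, 0]]
  ]
}}

```text
clock: 36.85
ee_pos: [630.2, 174.4, 95.3]
tcp_rot: [-0.005, 0.993, 0.202]
contact_force: [-0.0, 0.1, -0.1]
opening: 9.3
```

>>> {"op": "move_arm", "data": {
  "plan": [
    [[0.008, 0, -0.005], [0, 0, 0]],
    [[0.008, 0, -0.005], [0, 0, 0]]
  ]
}}

```text
clock: 37.1
ee_pos: [630.3, 174.4, 94.5]
tcp_rot: [-0.005, 0.993, 0.202]
contact_force: [-0.2, -0.2, -1.6]
opening: 9.3
```

>>> {"op": "move_arm", "data": {
  "plan": [
    [[0.008, 0, -0.005], [0, 0, 0]],
    [[0.012, 0, -0.008], [0, 0, 0]],
    [[0.012, 0, -0.008], [0, 0, 0]]
  ]
}}

```text
clock: 37.48
ee_pos: [630.0, 174.3, 92.7]
tcp_rot: [-0.006, 0.993, 0.202]
contact_force: [1.0, 0.3, -3.3]
opening: 9.4
```

>>> {"op": "move_arm", "data": {
  "plan": [
    [[0.008, 0, -0.005], [0, 0, 0]],
    [[0.008, 0, -0.005], [0, 0, 0]]
  ]
}}

```text
clock: 37.72
ee_pos: [630.4, 174.4, 92.2]
tcp_rot: [-0.005, 0.992, 0.202]
contact_force: [-0.4, -0.5, -2.0]
opening: 9.1
```

>>> {"op": "move_arm", "data": {
  "plan": [
    [[0.008, 0, -0.005], [0, 0, 0]],
    [[0.008, 0, -0.005], [0, 0, 0]]
  ]
}}

```text
clock: 37.98
ee_pos: [630.6, 174.4, 91.5]
tcp_rot: [-0.005, 0.992, 0.202]
contact_force: [0.1, -0.9, -2.1]
opening: 9.7
```

>>> {"op": "move_arm", "data": {
  "plan": [
    [[0.008, 0, -0.005], [0, 0, 0]],
    [[0.008, 0, -0.005], [0, 0, 0]]
  ]
}}

```text
clock: 38.22
ee_pos: [630.6, 174.5, 90.5]
tcp_rot: [-0.005, 0.992, 0.203]
contact_force: [-0.9, 0.4, -1.9]
opening: 9.7
```

>>> {"op": "move_arm", "data": {
  "plan": [
    [[0.008, 0, -0.005], [0, 0, 0]],
    [[0.008, 0, -0.005], [0, 0, 0]]
  ]
}}

```text
clock: 38.48
ee_pos: [630.7, 174.5, 89.7]
tcp_rot: [-0.005, 0.992, 0.203]
contact_force: [0.2, 0.6, -2.2]
opening: 9.6
```

>>> {"op": "move_arm", "data": {
  "plan": [
    [[0.008, 0, -0.005], [0, 0, 0]],
    [[0.008, 0, -0.005], [0, 0, 0]]
  ]
}}

```text
clock: 38.72
ee_pos: [631.1, 174.6, 89.2]
tcp_rot: [-0.005, 0.991, 0.203]
contact_force: [0.2, -0.2, 0.5]
opening: 9.4
```

```bash
python3 - <<'E'
from look import *
np.set_printoptions(precision=1,suppress=True)
look("29",("scene",365,190,420,250),("top",215,165,255,205))
p,R,o=cur();print(p,o["contact_force"],o["wrist_torque"])
E
```

```text
[631.1 174.6  89.2] [-0.1 -0.1 -0.3] [-0.   0.3 -0. ]
```

View pics/z29.png

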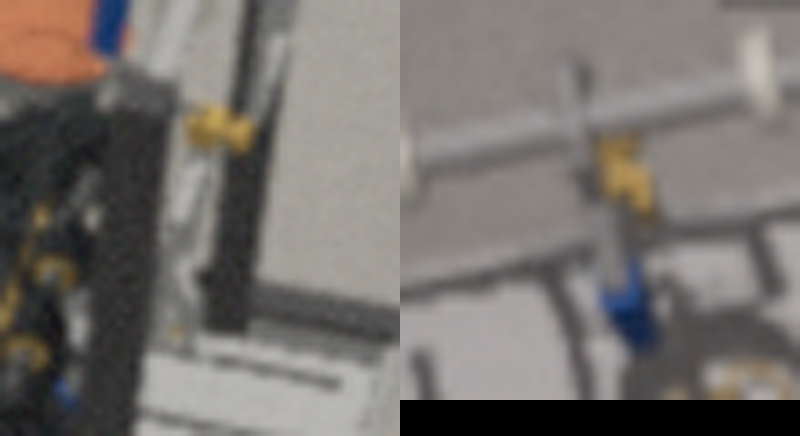

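Contact at 89.3 mm, after the force fell back to the basket's bare weight: the hook is home and the gate has snapped. Now pressing to about 10 N.

>>> {"op": "move_arm", "data": {
  "plan": [
    [[0.008, 0, -0.005], [0, 0, 0]],
    [[0.008, 0, -0.005], [0, 0, 0]]
  ]
}}

```text
clock: 39.08
ee_pos: [631.4, 174.7, 88.6]
tcp_rot: [-0.005, 0.99, 0.203]
contact_force: [-0.1, -0.7, 1.7]
opening: 9.4
```

>>> {"op": "move_arm", "data": {
  "plan": [
    [[0.006, 0, -0.004], [0, 0, 0]],
    [[0.006, 0, -0.004], [0, 0, 0]]
  ]
}}

```text
clock: 39.33
ee_pos: [631.6, 174.7, 88.1]
tcp_rot: [-0.005, 0.99, 0.203]
contact_force: [0.2, 0.7, 4.5]
opening: 9.2
```

>>> {"op": "move_arm", "data": {
  "plan": [
    [[0.006, 0, -0.004], [0, 0, 0]],
    [[0.006, 0, -0.004], [0, 0, 0]]
  ]
}}

```text
clock: 39.58
ee_pos: [632.0, 174.8, 87.8]
tcp_rot: [-0.005, 0.989, 0.203]
contact_force: [-0.2, 0.7, 5.7]
opening: 8.9
```

>>> {"op": "move_arm", "data": {
  "plan": [
    [[0.004, 0, -0.003], [0, 0, 0]],
    [[0.004, 0, -0.003], [0, 0, 0]]
  ]
}}

```text
clock: 39.83
ee_pos: [632.3, 174.9, 87.7]
tcp_rot: [-0.005, 0.988, 0.203]
contact_force: [-0.2, -0.1, 5.7]
opening: 9.1
```

>>> {"op": "move_arm", "data": {
  "plan": [
    [[0.006, 0, -0.004], [0, 0, 0]],
    [[0.006, 0, -0.004], [0, 0, 0]]
  ]
}}

```text
clock: 40.08
ee_pos: [632.8, 175.0, 87.5]
tcp_rot: [-0.005, 0.987, 0.203]
contact_force: [-0.1, 0.3, 7.0]
opening: 9.1
```

>>> {"op": "move_arm", "data": {
  "plan": [
    [[0.004, 0, -0.003], [0, 0, 0]],
    [[0.004, 0, -0.003], [0, 0, 0]],
    [[0.004, 0, -0.003], [0, 0, 0]]
  ]
}}

```text
clock: 40.45
ee_pos: [633.1, 175.1, 87.4]
tcp_rot: [-0.005, 0.986, 0.203]
contact_force: [-0.2, -0.2, 8.0]
opening: 9.2
```

>>> {"op": "move_arm", "data": {
  "plan": [
    [[0, 0, 0], [0, 0, 0]],
    [[0, 0, 0], [0, 0, 0]],
    [[0, 0, 0], [0, 0, 0]],
    [[0, 0, 0], [0, 0, 0]]
  ]
}}

```text
clock: 40.95
ee_pos: [633.0, 175.1, 87.4]
tcp_rot: [-0.005, 0.986, 0.203]
contact_force: [0.1, 0.4, 7.4]
opening: 9.0
```

```bash
python3 - <<'E'
from look import *
np.set_printoptions(precision=1,suppress=True)
look("30",("scene",365,190,420,250),("top",215,165,255,205))
p,R,o=cur();print(p,o["contact_force"],o["wrist_torque"])
cv2.imwrite("pics/z31.png",cv2.resize(cv2.imread("pics/scene30.png")[205:250,375:415],(533,600),interpolation=cv2.INTER_CUBIC))
F=fr(YB);G=p-R.apply([19,0,0]);S0=G+F@SG;print("seat rel LOOP",F.T@(S0-LOOP))
f=lambda q:((proj("scene",q)-[375,205])*13.33)
for n,l in(("bowtop",(0,0,10)),("tip",(20,0,-29)),("hinge",(-8.5,0,-24)),("gatetip",(8.5,0,-15)),("seat",(0,0,0))):print(n,f(S0+F@l))
E
```

```text
[633.1 175.1  87.4] [-0.2 -0.3  8.7] [ 0.2 -0.6 -0. ]
seat rel LOOP [-7.6  0.1 -5.8]
bowtop [168.4 316.6]
tip [246.4 483.8]
hinge [111.7 436.3]
gatetip [197.7 419.9]
seat [163.7 354.7]
```

View pics/z31.png

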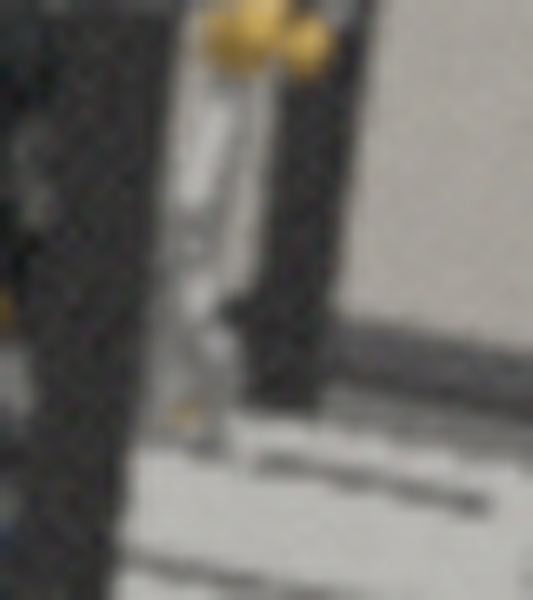

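>>> {"op": "move_arm", "data": {
  "plan": [
    [[-0.01, 0, 0.007], [0, 0, 0]],
    [[-0.02, 0, 0.014], [0, 0, 0]],
    [[-0.028, 0, 0.019], [0, 0, 0]],
    [[-0.028, 0, 0.019], [0, 0, 0]]
  ]
}}

```text
clock: 41.55
ee_pos: [630.7, 174.5, 88.0]
tcp_rot: [-0.005, 0.992, 0.203]
contact_force: [-0.0, -0.3, 4.5]
opening: 9.6
```

>>> {"op": "move_arm", "data": {
  "plan": [
    [[-0.012, 0, 0.008], [0, 0, 0]],
    [[-0.012, 0, 0.008], [0, 0, 0]]
  ]
}}

```text
clock: 41.8
ee_pos: [629.9, 174.3, 88.6]
tcp_rot: [-0.006, 0.994, 0.202]
contact_force: [-0.1, -0.2, 2.0]
opening: 9.0
```

>>> {"op": "move_arm", "data": {
  "plan": [
    [[-0.003, 0, 0.002], [0, 0, 0]],
    [[-0.003, 0, 0.002], [0, 0, 0]]
  ]
}}

```text
clock: 42.05
ee_pos: [629.9, 174.3, 88.9]
tcp_rot: [-0.006, 0.994, 0.202]
contact_force: [-0.0, -0.0, 0.2]
opening: 9.3
```

Unloaded, so I'm opening.

>>> {"op": "move_arm", "data": {
  "plan": [
    [[0, 0, 0], [0, 0, 0]],
    [[0, 0, 0], [0, 0, 0]],
    [[0, 0, 0], [0, 0, 0]],
    [[0, 0, 0], [0, 0, 0]]
  ],
  "grip": 0.35
}}

```text
clock: 42.55
ee_pos: [630.7, 174.5, 89.8]
tcp_rot: [-0.005, 0.992, 0.203]
contact_force: [-0.5, 0.8, -0.5]
opening: 28.4
```

```bash
python3 - <<'E'
from look import *
look("32",("scene",345,180,425,260),("top",205,160,265,220))
p,R,o=cur();print(p,o["contact_force"],o["opening"])
E
```

```text
[630.72558107 174.48502487  89.86893678] [-0.08290024  0.10329345 -0.03780546] 28.69967723954635
```

View pics/z32.png

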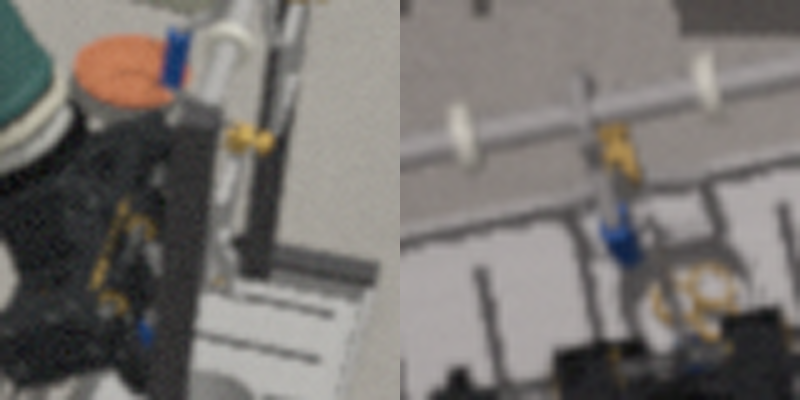

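Released, with no force reading and the basket hanging on the loop. Retreating slowly along the fingers.

>>> {"op": "move_arm", "data": {
  "plan": [
    [[-0.1, 0, 0], [0, 0, 0]],
    [[-0.25, 0, 0], [0, 0, 0]],
    [[-0.45, 0, 0], [0, 0, 0]],
    [[-0.7, 0, 0], [0, 0, 0]],
    [[-0.7, 0, 0], [0, 0, 0]]
  ]
}}

```text
clock: 43.28
ee_pos: [593.9, 167.1, 151.7]
tcp_rot: [-0.005, 0.987, 0.203]
contact_force: [0.3, 0.6, -0.4]
opening: 28.6
```

>>> {"op": "move_arm", "data": {
  "plan": [
    [[-0.3, 0, -0.3], [0, 0, 0]],
    [[-0.6, 0, -0.6], [0, 0, 0]],
    [[-0.6, 0, -0.6], [0, 0, 0]]
  ]
}}

```text
clock: 43.65
ee_pos: [509.8, 149.4, 165.3]
tcp_rot: [-0.005, 0.992, 0.203]
contact_force: [-0.7, -0.2, 0.2]
opening: 28.6
```

>>> {"op": "move_arm", "data": {
  "plan": [
    [[0, 0, 0], [0, 0, 0]],
    [[0, 0, 0], [0, 0, 0]],
    [[0, 0, 0], [0, 0, 0]],
    [[0, 0, 0], [0, 0, 0]],
    [[0, 0, 0], [0, 0, 0]]
  ]
}}

```text
clock: 44.28
ee_pos: [512.0, 149.8, 165.6]
tcp_rot: [-0.005, 0.992, 0.202]
contact_force: [-0.7, -0.6, 0.7]
opening: 28.8
```

```bash
python3 - <<'E'
from look import *
look("33",("scene",340,180,430,270),("top",205,160,275,230))
p,R,o=cur();print(p,o["contact_force"],o["opening"])
E
```

```text
[511.95439051 149.77704428 165.71521611] [ 0.4500011   0.4275468  -0.49444756] 28.46961087282305
```

View pics/z33.png

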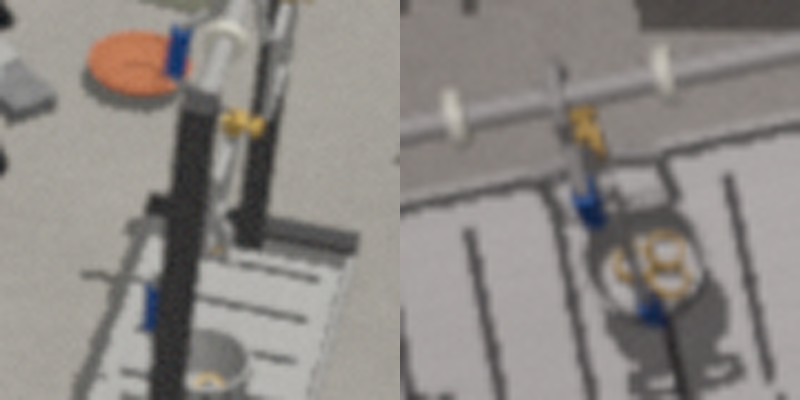

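The basket hangs upright (rings at top crop 650,260, sleeve at 652,312). Waiting for any swing to settle and checking it.

>>> {"op": "move_arm", "data": {
  "plan": [
    [[0, 0, 0], [0, 0, 0]],
    [[0, 0, 0], [0, 0, 0]],
    [[0, 0, 0], [0, 0, 0]],
    [[0, 0, 0], [0, 0, 0]],
    [[0, 0, 0], [0, 0, 0]]
  ]
}}

```text
clock: 45.0
ee_pos: [511.9, 149.8, 165.8]
tcp_rot: [-0.005, 0.992, 0.203]
contact_force: [0.1, 0.4, 0.0]
opening: 28.4
```

>>> {"op": "move_arm", "data": {
  "plan": [
    [[0, 0, 0], [0, 0, 0]],
    [[0, 0, 0], [0, 0, 0]],
    [[0, 0, 0], [0, 0, 0]],
    [[0, 0, 0], [0, 0, 0]],
    [[0, 0, 0], [0, 0, 0]]
  ]
}}

```text
clock: 45.62
ee_pos: [511.9, 149.8, 165.8]
tcp_rot: [-0.005, 0.992, 0.203]
contact_force: [-0.8, -0.1, 0.0]
opening: 28.9
```

```bash
python3 - <<'E'
from look import *
np.set_printoptions(precision=2,suppress=True)
B=[]
for k in range(10):
    T=bot.capture("top"); b=blobs(T,"blue",(220,180,275,225)); B.append([x[1] for x in b])
    S=bot.capture("scene")
    print([list(x[1])+[int(x[0])] for x in b],[list(x[1])+[int(x[0])] for x in blobs(S,"blue",(360,180,400,270))])
look("34",("scene",340,180,430,270),("top",205,160,275,230))
F=fr(YB)
s=blobs(S,"blue",(365,230,380,265));t=blobs(T,"blue",(250,205,275,225));q=tri(s[0][1],t[0][1]);print("basket sleeve",q, "bay",F.T@(q[0]-BAY))
# others still in place
S0=cv2.imread("pics/scene0.png")[:,:,::-1].copy();T0=cv2.imread("pics/top0.png")[:,:,::-1].copy()
print("yel",blobs(S0,"yellow",(290,130,440,310)),blobs(S,"yellow",(290,130,440,310)),blobs(T0,"yellow",(160,190,340,260)),blobs(T,"yellow",(160,190,340,260)))
E
```

```text
[[np.float64(237.83), np.float64(196.17), 12], [np.float64(248.33), np.float64(214.17), 6]] [[np.float64(379.54), np.float64(191.67), 24], [np.float64(373.67), np.float64(249.83), 12]]
[[np.float64(237.83), np.float64(196.17), 12], [np.float64(248.5), np.float64(214.5), 6]] [[np.float64(379.6), np.float64(191.6), 25], [np.float64(373.78), np.float64(249.56), 9]]
[[np.float64(237.73), np.float64(196.18), 11], [np.float64(248.29), np.float64(214.57), 7]] [[np.float64(379.56), np.float64(191.48), 25], [np.float64(373.64), np.float64(249.91), 11]]
[[np.float64(237.82), np.float64(196.36), 11], [np.float64(248.6), np.float64(214.2), 5]] [[np.float64(379.61), np.float64(191.61), 23], [np.float64(373.58), np.float64(249.83), 12]]
[[np.float64(237.83), np.float64(196.17), 12], [np.float64(248.8), np.float64(214.6), 5]] [[np.float64(379.58), np.float64(191.65), 26], [np.float64(373.73), np.float64(249.91), 11]]
[[np.float64(237.83), np.float64(196.17), 12], [np.float64(248.57), np.float64(214.29), 7]] [[np.float64(379.52), np.float64(191.48), 25], [np.float64(373.73), np.float64(249.82), 11]]
[[np.float64(237.7), np.float64(196.4), 10], [np.float64(248.33), np.float64(214.17), 6]] [[np.float64(379.61), np.float64(191.61), 23], [np.float64(373.7), np.float64(249.6), 10]]
[[np.float64(237.73), np.float64(196.18), 11], [np.float64(248.5), np.float64(214.5), 6]] [[np.float64(379.61), np.float64(191.61), 23], [np.float64(373.82), np.float64(249.36), 11]]
[[np.float64(237.83), np.float64(196.17), 12], [np.float64(248.2), np.float64(214.4), 5]] [[np.float64(379.54), np.float64(191.67), 24], [np.float64(373.64), np.float64(249.91), 11]]
[[np.float64(237.83), np.float64(196.17), 12], [np.float64(248.57), np.float64(214.29), 7]] [[np.float64(379.54), np.float64(191.67), 24], [np.float64(373.7), np.float64(249.6), 10]]Traceback (most recent call last):
  File "<stdin>", line 10, in <module>
IndexError: list index out of range
```

View pics/z34.png

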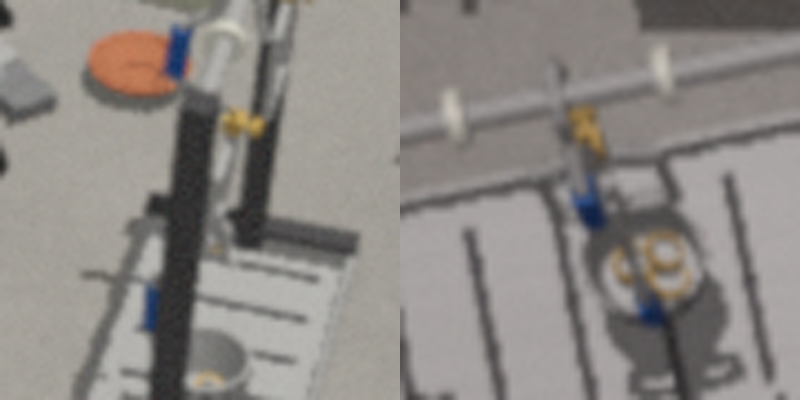

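View pics/scene34.png

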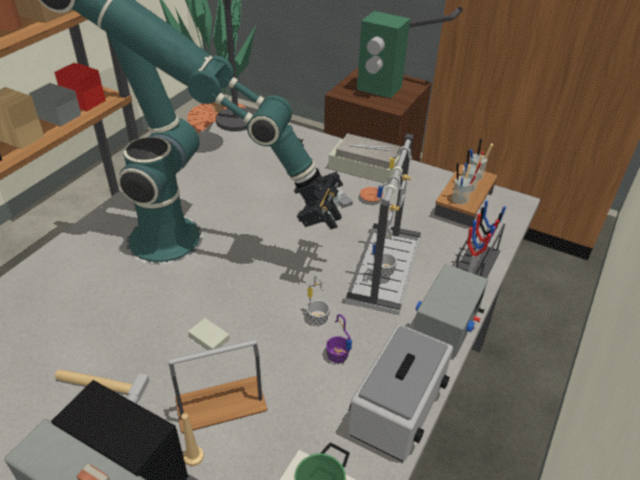

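Nothing moves between frames (under 0.3 px over 1 s), the basket is upright and above the tray, and everything else is where it was. Handing in.

```bash
python3 - <<'E'
from look import *
np.set_printoptions(precision=1,suppress=True)
q=tri((373.7,249.75),(248.5,214.35));print(q,fr(YB).T@(q[0]-BAY),bot.get_obs()["contact_force"])
print(bot.job_done())
E
```

```text
(array([621.4, 172.3, 100. ]), np.float64(4.516824186693429)) [ -30.1    0.5 -245. ] [ 0.3  0.5 -0.9]
the job is handed in; nothing more can be done
None
```

The blue hanger now hangs on the drip rail about midway between the white collars. The blue basket hangs from its loop, and I handed the job in at about 47 s of the 72 s allowed; no verdict was reported.

**What went differently from plan**
- **First press:** pressing the hook on the gate stalled at about 10 N, probably because the bar had swung towards the hinge side. I backed off, moved the hook about 12 mm to −x, and the gate then opened at about 3–4.5 N. That is less than the 5 to 8 N you gave; I put it down to the bar being near the gate's free end.
- **Joint limit:** joint 6 read −2.551 against its −2.55 limit for a moment during the first approach to the basket. I re-approached with a 33° slant; no error was reported.

**Seating and press**
- **Snapped home:** the force fell back to the basket's bare weight once the hook passed the bar, and I felt the bar about 4 mm below its nominal place.
- **Press:** I held about 10 N between basket and hanger for over 0.5 s, reckoned as the tool force plus the basket's weight of about 2 N.

**Last checks**
- **Gate:** in the last picture before release the brass gate showed shut under the bar; I did not measure it separately.
- **Hanging quietly:** both sleeves stayed still to within about half a pixel over 1 s. The basket looked upright, and its sleeve triangulated at 100 mm, which puts the basket's bottom about 26 mm above the bench (25 mm is required). I make it nearer 32 mm from the arm's position; the two differ by about the camera error, so this is the least certain check.
- **Other things on the bench:** they looked unmoved in the final scene picture. My numerical comparison for the yellow hanger and basket did not run, because the script stopped on an error and I did not repeat it.

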